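# Refill the spring-loaded soap feeder and lock its cap

### The arm

A 6-joint arm with a two-finger parallel gripper is mounted at the origin on the work surface. World frame = base frame: x ahead of the robot, y to its left, z up, the work surface at z = 0. Lengths are in mm, angles in rad, forces in N, time in s.
With the tool pointing down it reaches from about 300 to 775 mm from the base axis. Payload 14.6 kg.
Tool frame: the origin (TCP) lies at the very end of the fingers, on their centre line; the grasp point (between the pads) lies 19 mm behind it; z points along the fingers, y is the line along which they close (so a half turn about z gives the same grasp; the last joint's range is limited). The gripper opens to 94 mm and grips with 3 to 60 N. Pads are 16 mm wide; open, the fingers measure 119 mm over their backs; the gripper's body (75 mm by 177 mm) begins 78 mm behind the grasp point.
Start: joints at [-1.284, 0.3, 1.521, -0, 1.321, -0.067], TCP at [190.548, -515.927, 205.446] pointing down, gripper open.
Joint ranges: [-3.03, 3.03], [-0.79, 2.21], [0.23, 2.52], [-1.04, 4.18], [0, 3.07], [-2.55, 2.55]. Speed limits (rad/s): [2.22, 2.22, 2.57, 3.14, 3.14, 3.14].

### API

Orientations are given as [roll, pitch, yaw] about the fixed x, y, z axes, in that order (R = Rz(yaw) Ry(pitch) Rx(roll)).
In Python, from cell import manip gives the robot as it stands. The module is installed in compiled form; this text tells all that it offers.
- The arm moves only by the shell command python3 -m inch 'ROWS' [FORCE]. ROWS is JSON, a list of rows, each an object of numbers: "gripper": the opening, from 0 (shut) to 1 (fully open); "dx", "dy", "dz": the shift along the world's x, y, z in m; "wx", "wy", "wz": the turn, a rotation vector about the world's x, y, z in degrees. A call has exactly 5 rows; each row is the pose to reach, as a shift and turn from the pose commanded when the call began; what a row does not reach only later rows make up. A row lasts 1/12 s, in which the tool goes at most 41.7 mm and 7.16 degrees, less where a joint would pass 70% of its speed; a pose out of reach is approached as far as the arm can. A call with a gripper value outside its range is refused whole. The fingers move at their own pace and stop on an object; FORCE is the grip in N (left out, the last holds). Time passes only in rows, so rows that repeat a pose let the fingers close, or fill a call up. It gives the time, the measured TCP pose, the force, the opening and the grip force at its end, in the units of the state.
- manip.read_state(): the state, without advancing time (a new reading comes with each control period).
- manip.camera(name): name is "scene" or "top" or "wrist"; returns the picture (420x560x3 uint8, blue, green, red); there is no depth.
- manip.camera_info(name): a dict with "camera_matrix" (3x3 intrinsics, pixels), "D" ([k1, k2, p1, p2, k3] as OpenCV has them; the pictures are not rectified), "R" (3x3) and "t" (3): a world point X has camera coordinates R X + t; the wrist camera has in their place "tool_from_camera" (4x4, takes a point from camera to tool coordinates, whose origin is the TCP and whose axes are the flange's). Camera axes: x right, y down, z forward; pixel columns grow to the right and rows downward; lengths in mm; the calibration is good to about 2 mm. A picture is of the moment at which its call begins: read the wrist's pose just before it. camera_info takes no time and is no camera call.
- manip.sign_off(): hands the job in; it is judged then, once.
The state is a dict: "clock": time; "joints": joint angles; "qd": joint speeds; "effort": joint torques, N m; "eef_pos": TCP position; "eef_rot": TCP orientation; "wrist_force": force on the tool from outside, world axes, zero at the start; "moment": the same for the moment, N m; "finger_gap": finger opening in mm; "finger_force": force on a finger pad.
Only numpy, scipy, OpenCV 4.12 (cv2) and the standard library are available. Lean on these libraries where they do the work, as an engineer would, in place of code of your own. Each camera call takes 0.05 s, during which the arm holds its last target. There are 200 camera calls.

### The job

Load all the soap bars that are on the shelf into the white spring-loaded feeder, lying flat one on top of another, pushing the springy pile down as it grows. Then put the cap in on top of the pile, press it down below the feeder's lips and twist it clockwise (seen from above) until it stops with both arms clicked home under the lips, and let go. Leave everything else on the shelf standing where it is.

Things in the scene. Friction and masses are not known exactly. Their poses are not given: they have to be found in the camera images.
- feeder: White open frame fixed to the shelf, base 184 x 100 mm, 230 mm tall. Origin: centre of its underside (shelf height), z up, x along the length of a bar lying in it. Same after half a turn. Guide walls at its +x and -x ends; both long sides are open over |x| < 38 mm above the base (12 mm), so fingers beside a bar can go down with it. Shaft below 166 mm: 98 x 58 mm inside.
- feeder_mouth (a point): Centre of the funnel's rim, 229 mm above the shelf. Funnel: 112 x 72 mm inside at the rim, narrowing to 96 x 56 mm at 212 mm, then straight to 198 mm (the lips' top). Axes as the feeder's.
- feeder_seat (a point): On the feeder's axis, 180 mm above the shelf: the cap's origin (underside) lies here when locked. The cap's arms turn in the free space between 166 and 190 mm, under the lips. The arms enter with their ends out of the open long sides, 60 to 120 degrees anticlockwise of the locked position, are pressed down, and turn clockwise seen from above.
- lip_a (a point): Middle of the underside of the +x lip, 190 mm above the shelf. Lip: x = 50 to 72 mm, |y| < 32 mm, 8 mm thick; upright at x = 70 mm. A click tooth hangs 5 mm down from it at y = 14 to 20 mm; a stop block lies beyond y = -12.5 mm (feeder axes). An arm comes in from +y under the tooth, meets the stop lying along the feeder's x, and the spring lifts it behind the tooth.
- lip_b (a point): Middle of the underside of the -x lip: the same as lip_a turned by half a turn about the feeder's axis (tooth at y = -14 to -20 mm, stop beyond y = +12.5 mm).
- platform (a joint): How far the feeder's sinking platform is pushed down, m: 0 at the top, 0.150 at the bottom. Spring 4 N at the top plus 90 N/m, rubbing 3 N, platform 80 g. The weight of the bars alone does not sink it enough; after a push the pile springs back up until its top is at most about 60 mm above feeder_seat.
- platform_top (a point): Centre of the upper face of the platform (86 x 46 mm), on which the bars lie; 174 mm above the shelf when empty.
- bar1: A plain cream soap bar, 90 (x) x 50 (y) x 25 (z) mm, 95 to 140 g, lying flat on the shelf at the start. Origin: centre of its underside; x along its length. Three to five of bar1..bar5 are present (None if absent). It fits the feeder either way round, with its x along the feeder's x.
- bar2: A plain cream soap bar, 90 (x) x 50 (y) x 25 (z) mm, 95 to 140 g, lying flat on the shelf at the start. Origin: centre of its underside; x along its length. Three to five of bar1..bar5 are present (None if absent). It fits the feeder either way round, with its x along the feeder's x.
- bar3: A plain cream soap bar, 90 (x) x 50 (y) x 25 (z) mm, 95 to 140 g, lying flat on the shelf at the start. Origin: centre of its underside; x along its length. Three to five of bar1..bar5 are present (None if absent). It fits the feeder either way round, with its x along the feeder's x.
- bar4: A plain cream soap bar, 90 (x) x 50 (y) x 25 (z) mm, 95 to 140 g, lying flat on the shelf at the start. Origin: centre of its underside; x along its length. Three to five of bar1..bar5 are present (None if absent). It fits the feeder either way round, with its x along the feeder's x.
- bar5: A plain cream soap bar, 90 (x) x 50 (y) x 25 (z) mm, 95 to 140 g, lying flat on the shelf at the start. Origin: centre of its underside; x along its length. Three to five of bar1..bar5 are present (None if absent). It fits the feeder either way round, with its x along the feeder's x.
- cap: White bayonet cap, 100 g, upright on the shelf at the start. Disc 48 mm across, 12 mm thick, with two opposite arms: a bar 124 mm long (x), 22 mm wide (y), 10 mm thick. Origin: centre of the underside, z up, x along the arms. Same after half a turn. To pass the teeth its underside must be pressed to 168 to 174 mm above the shelf (up to 15 N); locked it is at 180 mm.
- cap_blade (a point): Centre of the top edge of the cap's upright grip blade: 44 mm long (cap x), 16 mm thick (cap y), from 12 to 62 mm above the cap's underside. Pinch it from above across its thickness.
- lint_trap: Bystander: flat steel mesh lint trap 85 x 58 x 18 mm, may lie among the bars.
- brush: Bystander: wooden scrubbing brush 92 x 42 x 32 mm with a 22 mm stub knob on top, may lie among the bars.
- mug: Bystander: brown ceramic mug 80 mm across, 90 mm high, beyond the feeder.
- scoop: Bystander: empty blue plastic scoop, 70 x 75 x 50 mm with a handle, beyond the feeder.
Mind the look-alikes: they are no part of the job. What is shaped like the cap but pink is not meant. Leave any green look-alike of the bar5 alone.

How it is judged (in metres and radians):
On the way, in this order (a step that is already met when the one before it is completed fails the run):
1. every soap bar present lies flat in the feeder's shaft, pile on the platform (x of bar1 in the frame of feeder between -0.012 and 0.012 m and y of bar1 in the frame of feeder between -0.012 and 0.012 m and z of each of bar1, bar2, bar3, bar4, bar5 in the frame of feeder above 0.015 m and angle between each of bar1, bar2, bar3, bar4, bar5's own z axis and vertical below 0.2 rad and x of bar2 in the frame of feeder between -0.012 and 0.012 m and y of bar2 in the frame of feeder between -0.012 and 0.012 m and x of bar3 in the frame of feeder between -0.012 and 0.012 m and y of bar3 in the frame of feeder between -0.012 and 0.012 m and x of bar4 in the frame of feeder between -0.012 and 0.012 m and y of bar4 in the frame of feeder between -0.012 and 0.012 m and x of bar5 in the frame of feeder between -0.012 and 0.012 m and y of bar5 in the frame of feeder between -0.012 and 0.012 m), for 0.3 s.
2. the cap is turned home under both lips and has sprung up behind the teeth (horizontal distance between cap and feeder below 0.012 m and z of cap in the frame of feeder between 0.1745 and 0.1855 m and angle between cap's own z axis and vertical below 0.1 rad and angle between the x axis of cap and the x axis of feeder, either way round below 0.14 rad), for 0.3 s.
At the end, for the whole second after the job is handed in: Every bar present lies flat in the feeder's shaft below the cap (within 12 mm of its axis in x and y, tilt under 0.2 rad); the cap is locked: underside within 5.5 mm of the seat height, arms within 0.14 rad of the feeder's x axis, centred within 12 mm, level within 0.1 rad, at rest (all of step 1 and all of step 2 and linear speed of cap below 0.02 m/s and z of each of bar1, bar2, bar3, bar4, bar5 in the frame of feeder below 0.165 m); the robot touches nothing.
It fails at once if the lint trap is shoved more than 60 mm away or tipped over (distance of lint_trap from where it was at the start of the episode above 0.06 m or angle between lint_trap's own z axis and vertical above 0.6 rad).
It fails at once if the brush is shoved more than 60 mm away or tipped over (distance of brush from where it was at the start of the episode above 0.06 m or angle between brush's own z axis and vertical above 0.6 rad).
It fails at once if the mug is shoved more than 60 mm away or tipped over (distance of mug from where it was at the start of the episode above 0.06 m or angle between mug's own z axis and vertical above 0.6 rad).
It fails at once if the scoop is shoved more than 60 mm away or tipped over (distance of scoop from where it was at the start of the episode above 0.06 m or angle between scoop's own z axis and vertical above 0.6 rad).
Of bar1, bar2, bar3, bar4, bar5 only 3 to 5 are there at a start; the rules pass over those that are not, and their reading is None.
At some moment in a run one of bar1, bar2, bar3, bar4, bar5, cap may be knocked a few centimetres aside while the robot is not near it.
It also fails if it takes over 210 s, if anything falls off the work surface, if the arm or the gripper's body presses on something with over 40 N, if the wrist force passes 120 N, or if a joint passes its speed limit or range.

## Working session

There is one attempt and no reset: what is moved stays moved. The work goes in short steps, Python scripts to look and compute and a shell command to move; the robot and the scene stay as the last step left them, time stands still between calls to the robot, and variables do not carry over. Pictures are saved under pics/ and viewed, at most 14 in all, crops included, and the job is handed in when it is done.

```bash
mkdir -p pics
cat > h.py <<'E'
import numpy as np, cv2, json
from cell import manip
from scipy.spatial.transform import Rotation as Ro
def cam(n):
    s=manip.read_state(); return manip.camera(n),s
def ext(n,s=None):
    c=manip.camera_info(n);K=np.array(c["camera_matrix"],float);D=np.array(c["D"],float)
    if n!="wrist": return K,D,np.array(c["R"],float),np.array(c["t"],float).ravel()
    T=np.array(c["tool_from_camera"],float)
    W=np.eye(4);W[:3,:3]=Ro.from_euler('xyz',s["eef_rot"]).as_matrix();W[:3,3]=s["eef_pos"]
    I=np.linalg.inv(W@T);return K,D,I[:3,:3],I[:3,3]
def px2w(n,px,z,s=None):
    K,D,R,t=ext(n,s)
    p=cv2.undistortPoints(np.array(px,float).reshape(-1,1,2),K,D).reshape(-1,2)
    d=np.c_[p,np.ones(len(p))]@R; o=-R.T@t
    return o+d*((z-o[2])/d[:,2])[:,None]
def w2px(n,X,s=None):
    K,D,R,t=ext(n,s)
    return cv2.projectPoints(np.array(X,float).reshape(-1,1,3),cv2.Rodrigues(R)[0],t,K,D)[0].reshape(-1,2)
E
python3 - <<'E'
from h import *
for n in("top","scene"):
    i,s=cam(n);cv2.imwrite(f"pics/{n}0.png",cv2.resize(i,None,fx=1.4,fy=1.4))
    K,D,R,t=ext(n);print(n,-R.T@t,R[2])
print(s)
E
```

```text
top [ 339.34554715  -58.73799491 1621.90932521] [ 0.16227073 -0.0152844  -0.98662789]
scene [1158.54905905 -459.97381931 1141.70873212] [-0.46608093  0.33774125 -0.81774043]
{'clock': 0.05, 'joints': array([-1.28358513e+00,  3.00461706e-01,  1.52157711e+00, -2.93035074e-05,
        1.32068141e+00, -6.66001881e-02]), 'qd': array([-0.00066176, -0.00135822, -0.00050824,  0.00112897, -0.00024946,
       -0.00062579]), 'effort': array([ 9.44404092e-04, -5.33213210e+01, -3.53711915e+01,  7.10770651e-02,
        2.35471723e-02, -7.27050769e-05]), 'eef_pos': array([ 190.47859988, -515.68928969,  204.89315807]), 'eef_rot': array([-3.14046569e+00, -4.67204727e-05,  3.53818630e-01]), 'wrist_force': array([-0.01245216, -0.06193877,  0.42046195]), 'moment': array([-2.82746340e-05, -9.66169209e-03, -6.62899594e-04]), 'finger_force': 0.0, 'finger_gap': 94.12464956565948}
```

View pics/top0.png

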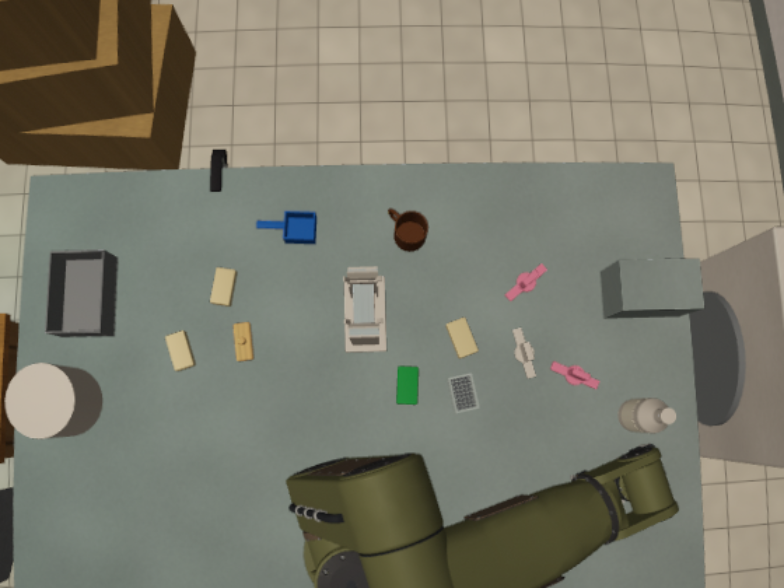

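View pics/scene0.png

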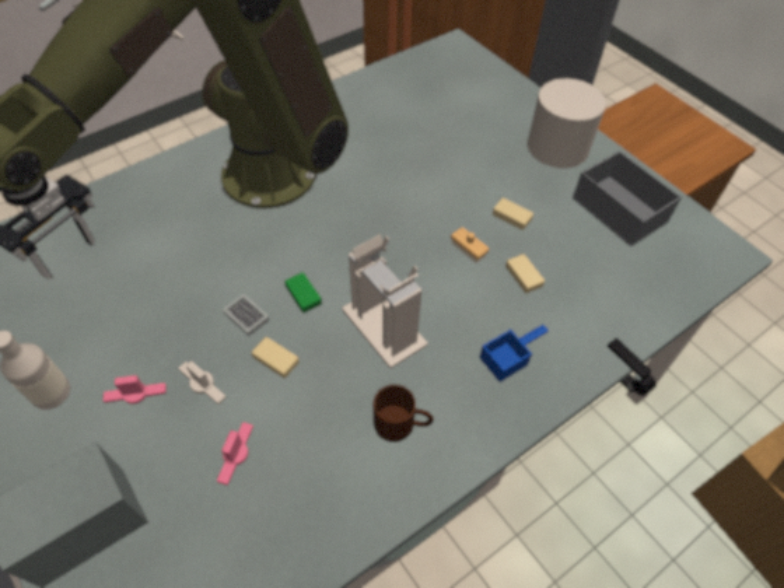

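Top view: cream bars at (223,286), (180,350) and (461,337). The brush is at (243,341), the green look-alike at (407,385) and the lint trap at (463,393). The white cap is at (525,352), with pink look-alikes at (527,282) and (575,376). The feeder is at (365,312). The scene view shows the same three cream bars, so I choose those three and the white cap. I'll check that choice in a close crop.

```bash
cat >> h.py <<'E'
def bars(img,n,s=None,z=25):
    hsv=cv2.cvtColor(img,cv2.COLOR_BGR2HSV)
    m=cv2.inRange(hsv,(15,40,140),(32,125,255));out=[]
    m=cv2.morphologyEx(m,cv2.MORPH_OPEN,np.ones((3,3)))
    for c in cv2.findContours(m,0,2)[0]:
        if cv2.contourArea(c)<120: continue
        w=px2w(n,c.reshape(-1,2),z,s)[:,:2].astype(np.float32)
        (x,y),(a,b),th=cv2.minAreaRect(w)
        if a<b: a,b,th=b,a,th+90
        if not(65<a<125 and 35<b<75): continue
        out.append((x,y,a,b,(th+90)%180-90,*c.reshape(-1,2).mean(0)))
    return np.round(out,1)
E
python3 - <<'E'
from h import *
i=cv2.resize(cv2.imread("pics/top0.png"),(560,420),interpolation=cv2.INTER_AREA)
print(bars(i,"top"))
P=np.array([[223,286],[180,350],[461,337],[525,352],[365,312]])/1.4
print(px2w("top",P[:3],25).round(), px2w("top",P[3:4],12).round())
print(px2w("top",np.array([[345,350],[386,349]])/1.4,12).round())
raw,s=cam("top")
cv2.imwrite("pics/c1.png",cv2.resize(raw[170:290,230:420],(760,480),interpolation=cv2.INTER_CUBIC))
E
```

```text
[[ 481.2  418.    89.7   48.8   18.4  127.6  251.2]
 [ 500.5 -262.8   89.4   50.9   19.9  329.6  240.6]
 [ 636.7  313.8   89.5   48.6   -9.4  158.8  204.1]]
[[ 635.  311.   25.]
 [ 481.  413.   25.]
 [ 500. -262.   25.]] [[ 461. -418.   12.]]
[[476.  16.  12.]
 [476. -82.  12.]]
```

View pics/c1.png

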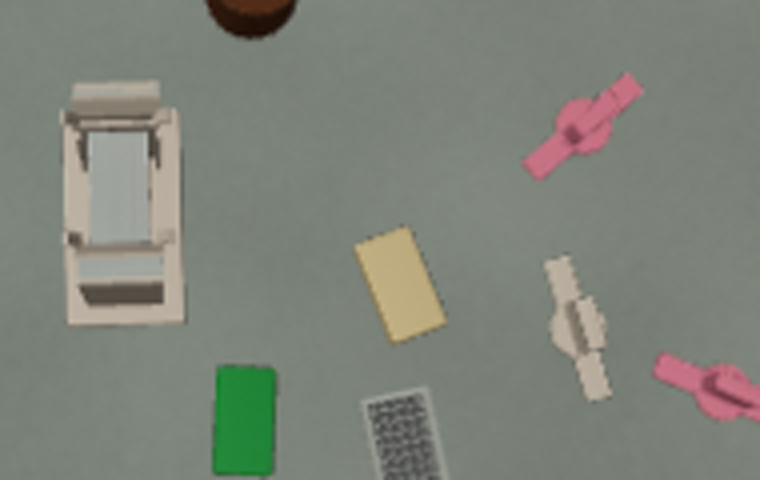

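The crop shows the cream bar at (400,285) and the white cap at (577,328), both distinct from the pink caps, the green block and the mesh. The bars measure 90 x 50, as stated. First I go above bar A at (500,-263).

```bash
python3 -m inch '[{"gripper":1,"dx":0.04,"dy":0.03},{"gripper":1,"dx":0.07,"dy":0.056},{"gripper":1,"dx":0.1,"dy":0.08},{"gripper":1,"dx":0.13,"dy":0.105},{"gripper":1,"dx":0.155,"dy":0.126}]'
python3 -m inch '[{"gripper":1,"dx":0.03,"dy":0.025},{"gripper":1,"dx":0.06,"dy":0.05},{"gripper":1,"dx":0.09,"dy":0.075},{"gripper":1,"dx":0.12,"dy":0.1},{"gripper":1,"dx":0.135,"dy":0.127}]'
python3 - <<'E'
from h import *
i,s=cam("wrist");print(s["eef_pos"],s["eef_rot"],bars(i,"wrist",s))
cv2.imwrite("pics/w1.png",i)
E
```

```text
[ 190.49259886 -515.76239392  205.02378529] [-3.14074891e+00 -7.29039164e-05  3.53730491e-01] [[ 317.1 -742.    89.    71.1   -7.1  497.8  153.2]]validation failed for argument at $[0]...
validation failed for argument at $[0]...
```

View pics/w1.png

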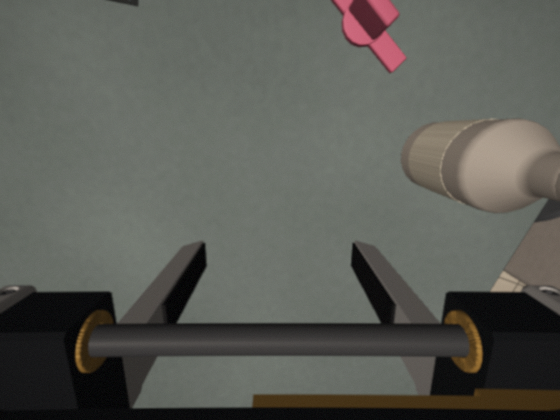

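The arm hasn't moved: the wrist view shows only the bottle at (480,165) and a pink cap at (370,25). The rows probably need every key, so I'll try that.

```bash
python3 -m inch '[{"gripper":1,"dx":0.04,"dy":0.03,"dz":0,"wx":0,"wy":0,"wz":0},{"gripper":1,"dx":0.07,"dy":0.056,"dz":0,"wx":0,"wy":0,"wz":0},{"gripper":1,"dx":0.1,"dy":0.08,"dz":0,"wx":0,"wy":0,"wz":0},{"gripper":1,"dx":0.13,"dy":0.105,"dz":0,"wx":0,"wy":0,"wz":0},{"gripper":1,"dx":0.155,"dy":0.126,"dz":0,"wx":0,"wy":0,"wz":0}]'
```

```text
clock: 0.62
eef_pos: [347.2, -387.9, 205.4]
eef_rot: [-3.141, -0.0, 0.354]
wrist_force: [1.3, -0.8, 1.1]
finger_gap: 94.0
finger_force: 0.0
```

```bash
python3 -m inch '[{"gripper":1,"dx":0.02,"dy":0.02,"dz":0,"wx":0,"wy":0,"wz":0},{"gripper":1,"dx":0.04,"dy":0.04,"dz":0,"wx":0,"wy":0,"wz":0},{"gripper":1,"dx":0.06,"dy":0.06,"dz":0,"wx":0,"wy":0,"wz":0},{"gripper":1,"dx":0.075,"dy":0.085,"dz":0,"wx":0,"wy":0,"wz":0},{"gripper":1,"dx":0.075,"dy":0.085,"dz":0,"wx":0,"wy":0,"wz":0}]'
python3 - <<'E'
from h import *
i,s=cam("wrist");print(s["eef_pos"],s["eef_rot"],bars(i,"wrist",s))
t,_=cam("top");print(bars(t,"top"))
cv2.imwrite("pics/w2.png",i)
E
```

```text
clock: 1.03
eef_pos: [422.5, -301.6, 205.3]
eef_rot: [-3.141, -0.0, 0.357]
wrist_force: [-0.2, -0.1, 0.4]
finger_gap: 94.1
finger_force: 0.0
[ 422.48665635 -301.64581657  205.28064581] [-3.14079850e+00 -3.50355522e-04  3.57067746e-01] [[ 499.4 -262.2   87.6   47.9   19.6  268.2  117.5]]
[[ 481.   417.8   87.7   48.9   18.   127.6  250. ]
 [ 500.4 -262.5   89.1   50.4   19.7  329.4  240.5]
 [ 637.   313.8   89.2   48.3   -9.6  158.1  204.6]]
```

View pics/w2.png

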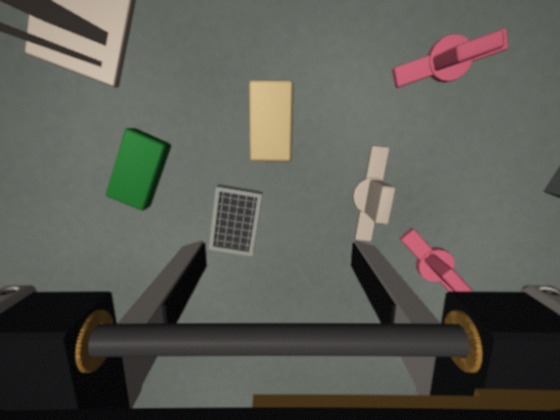

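The wrist view confirms the cream bar at (270,120), with the trap at (237,220), the cap at (375,193) and the green block at (138,168). The two cameras agree to 1 mm, so I descend and grip.

```bash
python3 -m inch '[{"gripper":1,"dx":0.035,"dy":0.018,"dz":-0.01,"wx":0,"wy":0,"wz":-0.7},{"gripper":1,"dx":0.06,"dy":0.03,"dz":-0.03,"wx":0,"wy":0,"wz":-0.7},{"gripper":1,"dx":0.077,"dy":0.039,"dz":-0.06,"wx":0,"wy":0,"wz":-0.7},{"gripper":1,"dx":0.077,"dy":0.039,"dz":-0.095,"wx":0,"wy":0,"wz":-0.7},{"gripper":1,"dx":0.077,"dy":0.039,"dz":-0.125,"wx":0,"wy":0,"wz":-0.7}]'
python3 -m inch '[{"gripper":1,"dx":0,"dy":0,"dz":-0.03,"wx":0,"wy":0,"wz":0},{"gripper":1,"dx":0,"dy":0,"dz":-0.05,"wx":0,"wy":0,"wz":0},{"gripper":1,"dx":0,"dy":0,"dz":-0.065,"wx":0,"wy":0,"wz":0},{"gripper":1,"dx":0,"dy":0,"dz":-0.074,"wx":0,"wy":0,"wz":0},{"gripper":1,"dx":0,"dy":0,"dz":-0.074,"wx":0,"wy":0,"wz":0}]'
```

```text
clock: 1.55
eef_pos: [497.3, -266.2, 78.3]
eef_rot: [-3.141, 0.001, 0.342]
wrist_force: [-0.5, -0.4, -0.4]
finger_gap: 94.0
finger_force: 0.0
clock: 1.97
eef_pos: [496.3, -266.3, 4.7]
eef_rot: [-3.139, 0.002, 0.34]
wrist_force: [-0.0, -0.5, -0.1]
finger_gap: 94.0
finger_force: 0.0
```

```bash
python3 -m inch '[{"gripper":1,"dx":0.0035,"dy":0.004,"dz":0,"wx":0,"wy":0,"wz":0},{"gripper":1,"dx":0.0035,"dy":0.004,"dz":0,"wx":0,"wy":0,"wz":0},{"gripper":0.4,"dx":0.0035,"dy":0.004,"dz":0,"wx":0,"wy":0,"wz":0},{"gripper":0.4,"dx":0.0035,"dy":0.004,"dz":0,"wx":0,"wy":0,"wz":0},{"gripper":0.4,"dx":0.0035,"dy":0.004,"dz":0,"wx":0,"wy":0,"wz":0}]' 30
python3 -m inch '[{"gripper":0.4,"dx":0,"dy":0,"dz":0,"wx":0,"wy":0,"wz":0},{"gripper":0.4,"dx":0,"dy":0,"dz":0,"wx":0,"wy":0,"wz":0},{"gripper":0.4,"dx":0,"dy":0,"dz":0,"wx":0,"wy":0,"wz":0},{"gripper":0.4,"dx":0,"dy":0,"dz":0,"wx":0,"wy":0,"wz":0},{"gripper":0.4,"dx":0,"dy":0,"dz":0,"wx":0,"wy":0,"wz":0}]'
python3 -m inch '[{"gripper":0.4,"dx":0,"dy":0,"dz":0.04,"wx":0,"wy":0,"wz":0},{"gripper":0.4,"dx":0,"dy":0,"dz":0.08,"wx":0,"wy":0,"wz":0},{"gripper":0.4,"dx":0,"dy":0,"dz":0.12,"wx":0,"wy":0,"wz":0},{"gripper":0.4,"dx":0,"dy":0,"dz":0.16,"wx":0,"wy":0,"wz":0},{"gripper":0.4,"dx":0,"dy":0,"dz":0.2,"wx":0,"wy":0,"wz":0}]'
```

```text
clock: 2.38
eef_pos: [501.3, -262.1, 7.1]
eef_rot: [3.141, -0.001, 0.342]
wrist_force: [0.3, 0.4, 1.3]
finger_gap: 77.8
finger_force: 0.0
clock: 2.8
eef_pos: [501.0, -261.9, 6.5]
eef_rot: [-3.142, 0.0, 0.342]
wrist_force: [-1.0, -0.1, 0.8]
finger_gap: 49.8
finger_force: 30.0
clock: 3.22
eef_pos: [500.6, -261.7, 208.4]
eef_rot: [-3.141, 0.0, 0.342]
wrist_force: [1.2, -0.2, -2.2]
finger_gap: 49.9
finger_force: 30.0
```

```bash
python3 -m inch '[{"gripper":0.4,"dx":-0.01,"dy":0.01,"dz":0.03,"wx":0,"wy":0,"wz":-4},{"gripper":0.4,"dx":-0.03,"dy":0.03,"dz":0.055,"wx":0,"wy":0,"wz":-9},{"gripper":0.4,"dx":-0.05,"dy":0.05,"dz":0.08,"wx":0,"wy":0,"wz":-14},{"gripper":0.4,"dx":-0.07,"dy":0.08,"dz":0.1,"wx":0,"wy":0,"wz":-19.6},{"gripper":0.4,"dx":-0.09,"dy":0.115,"dz":0.1,"wx":0,"wy":0,"wz":-19.6}]'
python3 -m inch '[{"gripper":0.4,"dx":-0.015,"dy":0.035,"dz":0,"wx":0,"wy":0,"wz":0},{"gripper":0.4,"dx":-0.03,"dy":0.07,"dz":0,"wx":0,"wy":0,"wz":0},{"gripper":0.4,"dx":-0.04,"dy":0.1,"dz":0,"wx":0,"wy":0,"wz":0},{"gripper":0.4,"dx":-0.04,"dy":0.112,"dz":0,"wx":0,"wy":0,"wz":0},{"gripper":0.4,"dx":-0.04,"dy":0.112,"dz":0,"wx":0,"wy":0,"wz":0}]'
python3 -m inch '[{"gripper":0.4,"dx":0,"dy":0,"dz":0,"wx":0,"wy":0,"wz":0},{"gripper":0.4,"dx":0,"dy":0,"dz":0,"wx":0,"wy":0,"wz":0},{"gripper":0.4,"dx":0,"dy":0,"dz":0,"wx":0,"wy":0,"wz":0},{"gripper":0.4,"dx":0,"dy":0,"dz":0,"wx":0,"wy":0,"wz":0},{"gripper":0.4,"dx":0,"dy":0,"dz":0,"wx":0,"wy":0,"wz":0}]'
python3 - <<'E'
from h import *
i,s=cam("wrist");print(s["eef_pos"],s["eef_rot"])
cv2.imwrite("pics/w3.png",i)
np.save("s3.npy",np.r_[s["eef_pos"],s["eef_rot"]])
E
```

```text
clock: 3.63
eef_pos: [410.7, -146.8, 309.8]
eef_rot: [3.139, -0.005, -0.008]
wrist_force: [0.5, 0.0, -0.3]
finger_gap: 49.7
finger_force: 30.0
clock: 4.05
eef_pos: [370.6, -33.1, 306.8]
eef_rot: [-3.141, -0.001, 0.002]
wrist_force: [-0.9, -0.2, -1.9]
finger_gap: 49.7
finger_force: 30.0
clock: 4.47
eef_pos: [371.1, -35.5, 306.3]
eef_rot: [-3.142, 0.001, -0.002]
wrist_force: [-0.2, -0.0, -1.5]
finger_gap: 50.0
finger_force: 30.0
[371.14378012 -35.49836931 306.25888582] [-3.14151610e+00  5.12823427e-04 -1.59015443e-03]
```

View pics/w3.png

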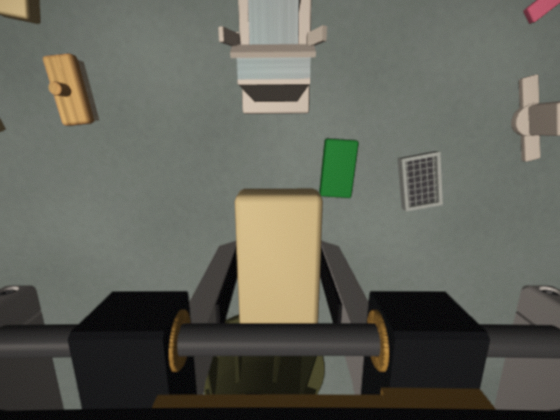

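The wrist view shows the feeder's near end: base corners at about (243,112) and (308,112), and the near rim edge at y≈50 from x=231 to 315. The bar hangs straight in the grip. I'll fit the feeder from these and the top view.

Run:
```python
from h import *
a=np.load("s3.npy");s=dict(eef_pos=a[:3],eef_rot=a[3:])
f=lambda c:(np.array(c)+.5)/4+[229.5,169.5]
print("top base",px2w("top",f([[68,325],[186,323],[62,115],[178,110]]),12).round(1))
print("wrist base",px2w("wrist",[[243,112],[308,112]],12,s).round(1),px2w("wrist",[[243,112],[308,112]],0,s).round(1))
print("wrist rim",px2w("wrist",[[231,46],[315,46],[231,57],[315,57]],229.5,s).round(1))
i=cv2.imread("pics/w3.png")
cv2.imwrite("pics/w3c.png",cv2.resize(i[0:125,200:350],(720,600),interpolation=cv2.INTER_CUBIC))
```

```text
top base [[472.8  15.9  12. ]
 [472.6 -83.2  12. ]
 [652.4  18.8  12. ]
 [654.8 -80.3  12. ]]
wrist base [[473.   17.5  12. ]
 [472.8 -80.2  12. ]] [[473.6  18.8   0. ]
 [473.4 -81.3   0. ]]
wrist rim [[509.9   0.6 229.5]
 [509.8 -63.8 229.5]
 [502.4   1.  229.5]
 [502.2 -64.  229.5]]
```

View pics/w3c.png

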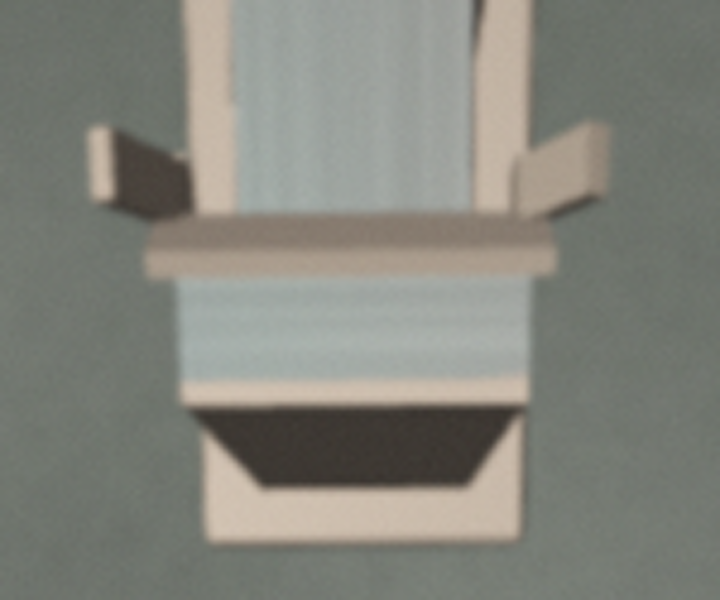

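```bash
python3 -m inch '[{"gripper":0.4,"dx":0.02,"dy":0.001,"dz":0.01,"wx":0,"wy":0,"wz":0.2},{"gripper":0.4,"dx":0.04,"dy":0.002,"dz":0.02,"wx":0,"wy":0,"wz":0.4},{"gripper":0.4,"dx":0.06,"dy":0.003,"dz":0.025,"wx":0,"wy":0,"wz":0.4},{"gripper":0.4,"dx":0.08,"dy":0.004,"dz":0.025,"wx":0,"wy":0,"wz":0.4},{"gripper":0.4,"dx":0.08,"dy":0.004,"dz":0.025,"wx":0,"wy":0,"wz":0.4}]'
python3 -m inch '[{"gripper":0.4,"dx":0,"dy":0,"dz":0,"wx":0,"wy":0,"wz":0},{"gripper":0.4,"dx":0,"dy":0,"dz":0,"wx":0,"wy":0,"wz":0},{"gripper":0.4,"dx":0,"dy":0,"dz":0,"wx":0,"wy":0,"wz":0},{"gripper":0.4,"dx":0,"dy":0,"dz":0,"wx":0,"wy":0,"wz":0},{"gripper":0.4,"dx":0,"dy":0,"dz":0,"wx":0,"wy":0,"wz":0}]'
python3 - <<'E'
from h import *
i,s=cam("wrist");print(s["eef_pos"],s["eef_rot"])
cv2.imwrite("pics/w4.png",i);cv2.imwrite("pics/w4c.png",cv2.resize(i[0:200,170:400],(690,600),interpolation=cv2.INTER_CUBIC))
np.save("s4.npy",np.r_[s["eef_pos"],s["eef_rot"]])
K,D,R,t=ext("wrist",s);print(-R.T@t)
E
```

```text
clock: 4.93
eef_pos: [453.1, -31.1, 330.7]
eef_rot: [-3.141, 0.001, 0.006]
wrist_force: [-0.6, -0.3, -1.5]
finger_gap: 49.5
finger_force: 30.0
clock: 5.35
eef_pos: [450.7, -31.0, 331.7]
eef_rot: [3.141, -0.001, 0.006]
wrist_force: [0.0, 1.0, -1.2]
finger_gap: 49.5
finger_force: 30.0
[450.69710229 -31.00083348 331.71452955] [ 3.14148676e+00 -5.30769960e-04  6.31014705e-03]
[528.80703317 -30.30948404 511.49492712]
```

View pics/w4c.png

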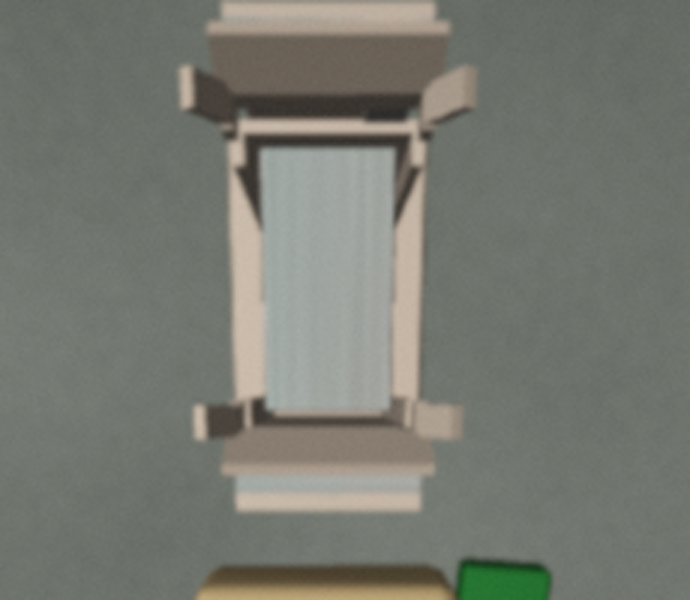

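The crop shows the whole feeder. The platform corners are at (262,147), (393,147), (265,412) and (391,412). The rim's inner edges are at y≈35 and 463, and the bar end is clear of it.

Run:
```python
from h import *
a=np.load("s4.npy");s=dict(eef_pos=a[:3],eef_rot=a[3:])
f=lambda c:(np.array(c)+.5)/3+[169.5,-.5]
p=px2w("wrist",f([[262,147],[393,147],[265,412],[391,412]]),174,s);print(p.round(1),p.mean(0).round(1),"yaw",np.degrees(np.arctan2((p[0]+p[1]-p[2]-p[3])[1],(p[0]+p[1]-p[2]-p[3])[0])))
for q in ([[208,33],[449,33],[222,463],[433,463]],[[180,66],[475,66],[194,438],[461,438]]):
    p=px2w("wrist",f(q),229.5,s);print(p.round(1),p.mean(0).round(1),"yaw",np.degrees(np.arctan2((p[0]+p[1]-p[2]-p[3])[1],(p[0]+p[1]-p[2]-p[3])[0])))
```

```text
[[606.2  -8.4 174. ]
 [606.5 -52.6 174. ]
 [519.9  -8.2 174. ]
 [520.1 -54.2 174. ]] [563.2 -30.9 174. ] yaw 0.45303051393184024
[[621.    2.3 229.5]
 [621.4 -63.4 229.5]
 [506.    1.7 229.5]
 [506.3 -63.6 229.5]] [563.7 -30.8 229.5] yaw 0.19644011755840257
[[613.1  10.2 229.5]
 [613.6 -71.  229.5]
 [513.5  10.  229.5]
 [513.9 -71.9 229.5]] [563.5 -30.7 229.5] yaw 0.33215572443964786
```

The feeder is at (563.5,-30.8), yaw about 0.3°; three features agree within 1 mm. I move over it and descend.

```bash
python3 -m inch '[{"gripper":0.4,"dx":0.03,"dy":0,"dz":0,"wx":0,"wy":0,"wz":0},{"gripper":0.4,"dx":0.06,"dy":0,"dz":0,"wx":0,"wy":0,"wz":0},{"gripper":0.4,"dx":0.09,"dy":0,"dz":0,"wx":0,"wy":0,"wz":0},{"gripper":0.4,"dx":0.114,"dy":0,"dz":0,"wx":0,"wy":0,"wz":0},{"gripper":0.4,"dx":0.114,"dy":0,"dz":0,"wx":0,"wy":0,"wz":0}]'
python3 -m inch '[{"gripper":0.4,"dx":0,"dy":0,"dz":-0.02,"wx":0,"wy":0,"wz":0},{"gripper":0.4,"dx":0,"dy":0,"dz":-0.04,"wx":0,"wy":0,"wz":0},{"gripper":0.4,"dx":0,"dy":0,"dz":-0.06,"wx":0,"wy":0,"wz":0},{"gripper":0.4,"dx":0,"dy":0,"dz":-0.07,"wx":0,"wy":0,"wz":0},{"gripper":0.4,"dx":0,"dy":0,"dz":-0.07,"wx":0,"wy":0,"wz":0}]'
python3 -m inch '[{"gripper":0.4,"dx":0,"dy":0,"dz":0,"wx":0,"wy":0,"wz":0},{"gripper":0.4,"dx":0,"dy":0,"dz":0,"wx":0,"wy":0,"wz":0},{"gripper":0.4,"dx":0,"dy":0,"dz":0,"wx":0,"wy":0,"wz":0},{"gripper":0.4,"dx":0,"dy":0,"dz":0,"wx":0,"wy":0,"wz":0},{"gripper":0.4,"dx":0,"dy":0,"dz":0,"wx":0,"wy":0,"wz":0}]'
```

```text
clock: 5.82
eef_pos: [567.4, -30.9, 329.6]
eef_rot: [-3.141, 0.002, 0.007]
wrist_force: [-1.4, 0.4, -1.7]
finger_gap: 49.8
finger_force: 30.0
clock: 6.23
eef_pos: [564.1, -30.9, 259.6]
eef_rot: [-3.141, 0.003, 0.006]
wrist_force: [0.4, -0.1, -1.4]
finger_gap: 49.8
finger_force: 30.0
clock: 6.65
eef_pos: [565.2, -30.9, 262.0]
eef_rot: [3.141, -0.001, 0.007]
wrist_force: [0.1, 0.3, -1.6]
finger_gap: 49.9
finger_force: 30.0
```

Settled at (565,-31), so I insert slowly.

```bash
python3 -m inch '[{"gripper":0.4,"dx":-0.001,"dy":0,"dz":-0.008,"wx":0,"wy":0,"wz":0},{"gripper":0.4,"dx":-0.001,"dy":0,"dz":-0.016,"wx":0,"wy":0,"wz":0},{"gripper":0.4,"dx":-0.001,"dy":0,"dz":-0.024,"wx":0,"wy":0,"wz":0},{"gripper":0.4,"dx":-0.001,"dy":0,"dz":-0.032,"wx":0,"wy":0,"wz":0},{"gripper":0.4,"dx":-0.001,"dy":0,"dz":-0.040,"wx":0,"wy":0,"wz":0}]'
python3 -m inch '[{"gripper":0.4,"dx":0,"dy":0,"dz":-0.008,"wx":0,"wy":0,"wz":0},{"gripper":0.4,"dx":0,"dy":0,"dz":-0.016,"wx":0,"wy":0,"wz":0},{"gripper":0.4,"dx":0,"dy":0,"dz":-0.024,"wx":0,"wy":0,"wz":0},{"gripper":0.4,"dx":0,"dy":0,"dz":-0.032,"wx":0,"wy":0,"wz":0},{"gripper":0.4,"dx":0,"dy":0,"dz":-0.036,"wx":0,"wy":0,"wz":0}]'
python3 -m inch '[{"gripper":0.4,"dx":0,"dy":0,"dz":-0.008,"wx":0,"wy":0,"wz":0},{"gripper":0.4,"dx":0,"dy":0,"dz":-0.015,"wx":0,"wy":0,"wz":0},{"gripper":0.4,"dx":0,"dy":0,"dz":-0.015,"wx":0,"wy":0,"wz":0},{"gripper":0.4,"dx":0,"dy":0,"dz":-0.015,"wx":0,"wy":0,"wz":0},{"gripper":0.4,"dx":0,"dy":0,"dz":-0.015,"wx":0,"wy":0,"wz":0}]'
```

```text
clock: 7.07
eef_pos: [563.9, -30.9, 220.2]
eef_rot: [-3.141, 0.001, 0.006]
wrist_force: [-0.8, -0.0, -1.9]
finger_gap: 49.8
finger_force: 30.0
clock: 7.48
eef_pos: [563.7, -30.9, 184.1]
eef_rot: [-3.141, 0.001, 0.007]
wrist_force: [-0.3, 0.7, -0.8]
finger_gap: 49.5
finger_force: 30.0
clock: 7.9
eef_pos: [564.1, -30.9, 170.6]
eef_rot: [3.142, -0.0, 0.006]
wrist_force: [-0.5, -0.1, -0.1]
finger_gap: 49.6
finger_force: 30.0
```

```bash
python3 -m inch '[{"gripper":0.4,"dx":0,"dy":0,"dz":-0.005,"wx":0,"wy":0,"wz":0},{"gripper":0.4,"dx":0,"dy":0,"dz":-0.010,"wx":0,"wy":0,"wz":0},{"gripper":0.4,"dx":0,"dy":0,"dz":-0.010,"wx":0,"wy":0,"wz":0},{"gripper":0.4,"dx":0,"dy":0,"dz":-0.010,"wx":0,"wy":0,"wz":0},{"gripper":0.4,"dx":0,"dy":0,"dz":-0.010,"wx":0,"wy":0,"wz":0}]'
python3 - <<'E'
from h import *
i,s=cam("scene");cv2.imwrite("pics/s5.png",cv2.resize(i[150:270,200:360],(800,600),interpolation=cv2.INTER_CUBIC))
E
```

```text
clock: 8.32
eef_pos: [564.2, -31.0, 160.7]
eef_rot: [3.142, -0.001, 0.006]
wrist_force: [1.6, 0.7, 1.2]
finger_gap: 50.1
finger_force: 30.0
```

View pics/s5.png

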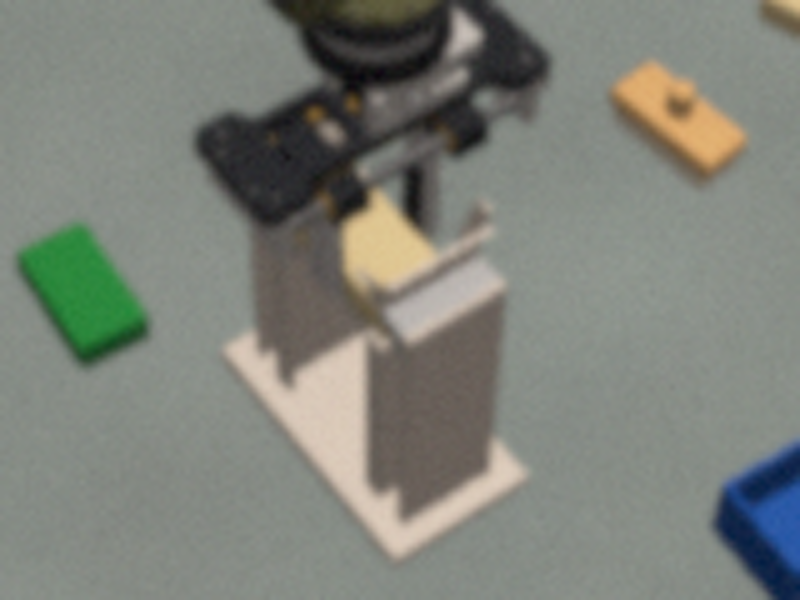

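The scene crop shows the bar seated in the throat at about (390,250), with nothing displaced. I release and rise.

```bash
python3 -m inch '[{"gripper":0.75,"dx":0,"dy":0,"dz":0,"wx":0,"wy":0,"wz":0},{"gripper":0.75,"dx":0,"dy":0,"dz":0,"wx":0,"wy":0,"wz":0},{"gripper":0.75,"dx":0,"dy":0,"dz":0,"wx":0,"wy":0,"wz":0},{"gripper":0.75,"dx":0,"dy":0,"dz":0,"wx":0,"wy":0,"wz":0},{"gripper":0.75,"dx":0,"dy":0,"dz":0.01,"wx":0,"wy":0,"wz":0}]'
python3 -m inch '[{"gripper":0.75,"dx":0,"dy":0,"dz":0.03,"wx":0,"wy":0,"wz":0},{"gripper":0.75,"dx":0,"dy":0,"dz":0.06,"wx":0,"wy":0,"wz":0},{"gripper":0.75,"dx":0,"dy":0,"dz":0.09,"wx":0,"wy":0,"wz":0},{"gripper":0.75,"dx":0,"dy":0,"dz":0.125,"wx":0,"wy":0,"wz":0},{"gripper":0.75,"dx":0,"dy":0,"dz":0.16,"wx":0,"wy":0,"wz":0}]'
python3 -m inch '[{"gripper":1,"dx":-0.03,"dy":0.03,"dz":0,"wx":0,"wy":0,"wz":-3},{"gripper":1,"dx":-0.05,"dy":0.06,"dz":0,"wx":0,"wy":0,"wz":-6},{"gripper":1,"dx":-0.06,"dy":0.09,"dz":0,"wx":0,"wy":0,"wz":-9},{"gripper":1,"dx":-0.06,"dy":0.12,"dz":0,"wx":0,"wy":0,"wz":-10},{"gripper":1,"dx":-0.06,"dy":0.155,"dz":0,"wx":0,"wy":0,"wz":-10}]'
python3 -m inch '[{"gripper":1,"dx":0.02,"dy":0.04,"dz":-0.02,"wx":0,"wy":0,"wz":0},{"gripper":1,"dx":0.04,"dy":0.08,"dz":-0.05,"wx":0,"wy":0,"wz":0},{"gripper":1,"dx":0.055,"dy":0.12,"dz":-0.08,"wx":0,"wy":0,"wz":0},{"gripper":1,"dx":0.065,"dy":0.16,"dz":-0.1,"wx":0,"wy":0,"wz":0},{"gripper":1,"dx":0.065,"dy":0.19,"dz":-0.12,"wx":0,"wy":0,"wz":0}]'
python3 -m inch '[{"gripper":1,"dx":0,"dy":0,"dz":0,"wx":0,"wy":0,"wz":0},{"gripper":1,"dx":0,"dy":0,"dz":0,"wx":0,"wy":0,"wz":0},{"gripper":1,"dx":0,"dy":0,"dz":0,"wx":0,"wy":0,"wz":0},{"gripper":1,"dx":0,"dy":0,"dz":0,"wx":0,"wy":0,"wz":0},{"gripper":1,"dx":0,"dy":0,"dz":0,"wx":0,"wy":0,"wz":0}]'
python3 - <<'E'
from h import *
i,s=cam("wrist");print(s["eef_pos"],s["eef_rot"],bars(i,"wrist",s))
t,_=cam("top");print(bars(t,"top"))
cv2.imwrite("pics/w6.png",i);cv2.imwrite("pics/t6.png",t)
E
```

```text
clock: 8.78
eef_pos: [563.2, -30.8, 169.1]
eef_rot: [-3.141, 0.003, 0.006]
wrist_force: [0.5, -0.3, -0.1]
finger_gap: 70.3
finger_force: 0.0
clock: 9.2
eef_pos: [563.5, -30.9, 332.8]
eef_rot: [3.142, -0.0, 0.006]
wrist_force: [0.7, -0.1, -0.0]
finger_gap: 70.5
finger_force: 0.0
clock: 9.62
eef_pos: [503.3, 124.9, 332.0]
eef_rot: [-3.141, -0.002, -0.17]
wrist_force: [0.3, -0.4, 0.2]
finger_gap: 93.7
finger_force: 0.0
clock: 10.03
eef_pos: [566.3, 292.5, 224.6]
eef_rot: [-3.141, -0.001, -0.169]
wrist_force: [0.9, -0.2, 0.4]
finger_gap: 93.9
finger_force: 0.0
clock: 10.45
eef_pos: [566.0, 290.1, 226.6]
eef_rot: [-3.14, -0.002, -0.169]
wrist_force: [-0.3, -0.6, -0.1]
finger_gap: 93.9
finger_force: 0.0
[566.00276448 290.10065699 226.58611587] [-3.14040888e+00 -1.83936380e-03 -1.69276034e-01] [[637.1 315.3  86.6  47.7 -10.  244.1 133.1]]
[[588.7 -29.5 102.5  57.2  -0.7 260.1 214.5]]
```

```bash
python3 -m inch '[{"gripper":1,"dx":0.03,"dy":0.01,"dz":-0.01,"wx":0,"wy":0,"wz":0},{"gripper":1,"dx":0.06,"dy":0.02,"dz":-0.03,"wx":0,"wy":0,"wz":0},{"gripper":1,"dx":0.071,"dy":0.025,"dz":-0.065,"wx":0,"wy":0,"wz":0},{"gripper":1,"dx":0.071,"dy":0.025,"dz":-0.1,"wx":0,"wy":0,"wz":0},{"gripper":1,"dx":0.071,"dy":0.025,"dz":-0.14,"wx":0,"wy":0,"wz":0}]'
python3 -m inch '[{"gripper":1,"dx":0,"dy":0,"dz":-0.02,"wx":0,"wy":0,"wz":0},{"gripper":1,"dx":0,"dy":0,"dz":-0.03,"wx":0,"wy":0,"wz":0},{"gripper":1,"dx":0,"dy":0,"dz":-0.03,"wx":0,"wy":0,"wz":0},{"gripper":1,"dx":0,"dy":0,"dz":-0.03,"wx":0,"wy":0,"wz":0},{"gripper":1,"dx":0,"dy":0,"dz":-0.03,"wx":0,"wy":0,"wz":0}]'
python3 - <<'E'
from h import *
t,_=cam("top");print(bars(t,"top"))
E
```

```text
clock: 10.97
eef_pos: [637.6, 315.7, 84.4]
eef_rot: [-3.14, -0.002, -0.169]
wrist_force: [1.2, 0.2, -0.2]
finger_gap: 94.0
finger_force: 0.0
clock: 11.38
eef_pos: [637.7, 316.3, 57.7]
eef_rot: [-3.14, -0.003, -0.168]
wrist_force: [-0.5, -0.2, -0.4]
finger_gap: 93.8
finger_force: 0.0
[[588.7 -29.5 102.6  57.2  -0.7 260.6 215.4]]
```

```bash
python3 -m inch '[{"gripper":1,"dx":-0.0007,"dy":-0.001,"dz":-0.02,"wx":0,"wy":0,"wz":0},{"gripper":1,"dx":-0.0007,"dy":-0.001,"dz":-0.04,"wx":0,"wy":0,"wz":0},{"gripper":1,"dx":-0.0007,"dy":-0.001,"dz":-0.051,"wx":0,"wy":0,"wz":0},{"gripper":1,"dx":-0.0007,"dy":-0.001,"dz":-0.051,"wx":0,"wy":0,"wz":0},{"gripper":0.4,"dx":-0.0007,"dy":-0.001,"dz":-0.051,"wx":0,"wy":0,"wz":0}]'
python3 -m inch '[{"gripper":0.4,"dx":0,"dy":0,"dz":0,"wx":0,"wy":0,"wz":0},{"gripper":0.4,"dx":0,"dy":0,"dz":0,"wx":0,"wy":0,"wz":0},{"gripper":0.4,"dx":0,"dy":0,"dz":0,"wx":0,"wy":0,"wz":0},{"gripper":0.4,"dx":0,"dy":0,"dz":0,"wx":0,"wy":0,"wz":0},{"gripper":0.4,"dx":0,"dy":0,"dz":0,"wx":0,"wy":0,"wz":0}]'
python3 -m inch '[{"gripper":0.4,"dx":0,"dy":0,"dz":0,"wx":0,"wy":0,"wz":0},{"gripper":0.4,"dx":0,"dy":0,"dz":0,"wx":0,"wy":0,"wz":0},{"gripper":0.4,"dx":0,"dy":0,"dz":0,"wx":0,"wy":0,"wz":0},{"gripper":0.4,"dx":0,"dy":0,"dz":0,"wx":0,"wy":0,"wz":0},{"gripper":0.4,"dx":0,"dy":0,"dz":0,"wx":0,"wy":0,"wz":0}]'
```

```text
clock: 11.85
eef_pos: [636.2, 315.1, 4.8]
eef_rot: [-3.141, -0.0, -0.168]
wrist_force: [-0.1, 0.5, 0.5]
finger_gap: 90.1
finger_force: 0.0
clock: 12.27
eef_pos: [636.1, 315.1, 4.4]
eef_rot: [-3.141, -0.0, -0.168]
wrist_force: [-0.2, 0.0, -0.4]
finger_gap: 57.4
finger_force: 0.0
clock: 12.68
eef_pos: [636.0, 315.0, 4.1]
eef_rot: [-3.142, -0.0, -0.168]
wrist_force: [-0.5, -0.3, 3.0]
finger_gap: 49.8
finger_force: 30.0
```

```bash
python3 -m inch '[{"gripper":0.4,"dx":0,"dy":0,"dz":0.035,"wx":0,"wy":0,"wz":0},{"gripper":0.4,"dx":0,"dy":0,"dz":0.07,"wx":0,"wy":0,"wz":0},{"gripper":0.4,"dx":0,"dy":0,"dz":0.11,"wx":0,"wy":0,"wz":0},{"gripper":0.4,"dx":0,"dy":0,"dz":0.15,"wx":0,"wy":0,"wz":0},{"gripper":0.4,"dx":0,"dy":0,"dz":0.19,"wx":0,"wy":0,"wz":0}]'
python3 -m inch '[{"gripper":0.4,"dx":-0.01,"dy":-0.02,"dz":0.03,"wx":0,"wy":0,"wz":2},{"gripper":0.4,"dx":-0.02,"dy":-0.05,"dz":0.055,"wx":0,"wy":0,"wz":4},{"gripper":0.4,"dx":-0.03,"dy":-0.08,"dz":0.08,"wx":0,"wy":0,"wz":6},{"gripper":0.4,"dx":-0.035,"dy":-0.11,"dz":0.09,"wx":0,"wy":0,"wz":8},{"gripper":0.4,"dx":-0.04,"dy":-0.145,"dz":0.09,"wx":0,"wy":0,"wz":9.9}]'
python3 -m inch '[{"gripper":0.4,"dx":-0.01,"dy":-0.04,"dz":0,"wx":0,"wy":0,"wz":0},{"gripper":0.4,"dx":-0.02,"dy":-0.08,"dz":0,"wx":0,"wy":0,"wz":0},{"gripper":0.4,"dx":-0.03,"dy":-0.12,"dz":0,"wx":0,"wy":0,"wz":0},{"gripper":0.4,"dx":-0.0335,"dy":-0.16,"dz":0,"wx":0,"wy":0,"wz":0},{"gripper":0.4,"dx":-0.0335,"dy":-0.19,"dz":0,"wx":0,"wy":0,"wz":0}]'
python3 -m inch '[{"gripper":0.4,"dx":0,"dy":-0.008,"dz":0,"wx":0,"wy":0,"wz":0},{"gripper":0.4,"dx":0,"dy":-0.010,"dz":0,"wx":0,"wy":0,"wz":0},{"gripper":0.4,"dx":0,"dy":-0.010,"dz":0,"wx":0,"wy":0,"wz":0},{"gripper":0.4,"dx":0,"dy":-0.010,"dz":0,"wx":0,"wy":0,"wz":0},{"gripper":0.4,"dx":0,"dy":-0.010,"dz":0,"wx":0,"wy":0,"wz":0}]'
python3 - <<'E'
from h import *
t,_=cam("top");print(bars(t,"top"))
E
```

```text
clock: 13.1
eef_pos: [635.5, 314.9, 195.6]
eef_rot: [3.141, 0.0, -0.168]
wrist_force: [0.7, 0.1, -1.2]
finger_gap: 49.9
finger_force: 30.0
clock: 13.52
eef_pos: [595.8, 169.5, 287.1]
eef_rot: [-3.14, -0.005, 0.008]
wrist_force: [1.2, -0.4, 0.1]
finger_gap: 50.0
finger_force: 30.0
clock: 13.93
eef_pos: [561.4, -22.6, 284.2]
eef_rot: [3.141, -0.0, 0.004]
wrist_force: [1.4, -0.1, -0.8]
finger_gap: 50.1
finger_force: 30.0
clock: 14.35
eef_pos: [562.5, -28.7, 283.8]
eef_rot: [-3.141, 0.0, 0.006]
wrist_force: [0.1, -0.1, -0.8]
finger_gap: 49.8
finger_force: 30.0
[[481.  417.8  87.7  48.9  18.  127.6 250. ]
 [502.4 266.   87.6  35.5   5.5 172.2 243.6]]
```

```bash
python3 -m inch '[{"gripper":0.4,"dx":0,"dy":-0.002,"dz":-0.01,"wx":0,"wy":0,"wz":0},{"gripper":0.4,"dx":0,"dy":-0.002,"dz":-0.02,"wx":0,"wy":0,"wz":0},{"gripper":0.4,"dx":0,"dy":-0.002,"dz":-0.03,"wx":0,"wy":0,"wz":0},{"gripper":0.4,"dx":0,"dy":-0.002,"dz":-0.040,"wx":0,"wy":0,"wz":0},{"gripper":0.4,"dx":0,"dy":-0.002,"dz":-0.045,"wx":0,"wy":0,"wz":0}]'
python3 -m inch '[{"gripper":0.4,"dx":0,"dy":0,"dz":-0.007,"wx":0,"wy":0,"wz":0},{"gripper":0.4,"dx":0,"dy":0,"dz":-0.014,"wx":0,"wy":0,"wz":0},{"gripper":0.4,"dx":0,"dy":0,"dz":-0.021,"wx":0,"wy":0,"wz":0},{"gripper":0.4,"dx":0,"dy":0,"dz":-0.028,"wx":0,"wy":0,"wz":0},{"gripper":0.4,"dx":0,"dy":0,"dz":-0.035,"wx":0,"wy":0,"wz":0}]'
python3 -m inch '[{"gripper":0.4,"dx":0,"dy":0,"dz":-0.007,"wx":0,"wy":0,"wz":0},{"gripper":0.4,"dx":0,"dy":0,"dz":-0.014,"wx":0,"wy":0,"wz":0},{"gripper":0.4,"dx":0,"dy":0,"dz":-0.021,"wx":0,"wy":0,"wz":0},{"gripper":0.4,"dx":0,"dy":0,"dz":-0.028,"wx":0,"wy":0,"wz":0},{"gripper":0.4,"dx":0,"dy":0,"dz":-0.035,"wx":0,"wy":0,"wz":0}]'
```

```text
clock: 14.82
eef_pos: [561.9, -31.9, 236.8]
eef_rot: [-3.141, 0.002, 0.005]
wrist_force: [1.0, 0.4, -1.8]
finger_gap: 49.8
finger_force: 30.0
clock: 15.23
eef_pos: [562.4, -32.0, 203.3]
eef_rot: [3.142, -0.0, 0.005]
wrist_force: [-0.3, -0.1, -1.7]
finger_gap: 49.8
finger_force: 30.0
clock: 15.65
eef_pos: [562.5, -32.0, 169.1]
eef_rot: [3.141, -0.001, 0.005]
wrist_force: [-3.5, 0.2, 7.1]
finger_gap: 49.6
finger_force: 30.0
```

```bash
python3 -m inch '[{"gripper":0.75,"dx":0,"dy":0,"dz":0,"wx":0,"wy":0,"wz":0},{"gripper":0.75,"dx":0,"dy":0,"dz":0,"wx":0,"wy":0,"wz":0},{"gripper":0.75,"dx":0,"dy":0,"dz":0,"wx":0,"wy":0,"wz":0},{"gripper":0.75,"dx":0,"dy":0,"dz":0,"wx":0,"wy":0,"wz":0},{"gripper":0.75,"dx":0,"dy":0,"dz":0.01,"wx":0,"wy":0,"wz":0}]'
python3 -m inch '[{"gripper":0.75,"dx":0,"dy":0,"dz":0.03,"wx":0,"wy":0,"wz":0},{"gripper":0.75,"dx":0,"dy":0,"dz":0.06,"wx":0,"wy":0,"wz":0},{"gripper":0.75,"dx":0,"dy":0,"dz":0.09,"wx":0,"wy":0,"wz":0},{"gripper":0.75,"dx":0,"dy":0,"dz":0.125,"wx":0,"wy":0,"wz":0},{"gripper":0.75,"dx":0,"dy":0,"dz":0.15,"wx":0,"wy":0,"wz":0}]'
python3 -m inch '[{"gripper":1,"dx":-0.02,"dy":0.03,"dz":0,"wx":0,"wy":0,"wz":4},{"gripper":1,"dx":-0.04,"dy":0.06,"dz":0,"wx":0,"wy":0,"wz":9},{"gripper":1,"dx":-0.06,"dy":0.09,"dz":0,"wx":0,"wy":0,"wz":14},{"gripper":1,"dx":-0.08,"dy":0.12,"dz":0,"wx":0,"wy":0,"wz":17.5},{"gripper":1,"dx":-0.1,"dy":0.155,"dz":0,"wx":0,"wy":0,"wz":17.5}]'
python3 -m inch '[{"gripper":1,"dx":-0.01,"dy":0.035,"dz":0,"wx":0,"wy":0,"wz":0},{"gripper":1,"dx":-0.02,"dy":0.07,"dz":-0.01,"wx":0,"wy":0,"wz":0},{"gripper":1,"dx":-0.03,"dy":0.105,"dz":-0.02,"wx":0,"wy":0,"wz":0},{"gripper":1,"dx":-0.04,"dy":0.14,"dz":-0.04,"wx":0,"wy":0,"wz":0},{"gripper":1,"dx":-0.045,"dy":0.17,"dz":-0.06,"wx":0,"wy":0,"wz":0}]'
python3 -m inch '[{"gripper":1,"dx":-0.005,"dy":0.03,"dz":-0.01,"wx":0,"wy":0,"wz":0},{"gripper":1,"dx":-0.01,"dy":0.06,"dz":-0.02,"wx":0,"wy":0,"wz":0},{"gripper":1,"dx":-0.01,"dy":0.08,"dz":-0.03,"wx":0,"wy":0,"wz":0},{"gripper":1,"dx":-0.01,"dy":0.08,"dz":-0.04,"wx":0,"wy":0,"wz":0},{"gripper":1,"dx":-0.01,"dy":0.08,"dz":-0.04,"wx":0,"wy":0,"wz":0}]'
python3 -m inch '[{"gripper":1,"dx":0,"dy":0,"dz":0,"wx":0,"wy":0,"wz":0},{"gripper":1,"dx":0,"dy":0,"dz":0,"wx":0,"wy":0,"wz":0},{"gripper":1,"dx":0,"dy":0,"dz":0,"wx":0,"wy":0,"wz":0},{"gripper":1,"dx":0,"dy":0,"dz":0,"wx":0,"wy":0,"wz":0},{"gripper":1,"dx":0,"dy":0,"dz":0,"wx":0,"wy":0,"wz":0}]'
python3 - <<'E'
from h import *
i,s=cam("wrist");print(s["eef_pos"],s["eef_rot"],bars(i,"wrist",s))
t,_=cam("top");print(bars(t,"top"));cv2.imwrite("pics/t7.png",cv2.resize(t,(784,588)))
E
```

```text
clock: 16.07
eef_pos: [561.8, -32.0, 177.9]
eef_rot: [-3.141, 0.002, 0.005]
wrist_force: [-0.3, 0.0, -0.9]
finger_gap: 70.1
finger_force: 0.0
clock: 16.48
eef_pos: [562.4, -32.0, 333.2]
eef_rot: [3.141, -0.004, 0.005]
wrist_force: [-0.3, -0.2, 0.3]
finger_gap: 70.4
finger_force: 0.0
clock: 16.9
eef_pos: [461.2, 123.7, 330.0]
eef_rot: [3.141, -0.001, 0.313]
wrist_force: [2.2, 1.0, 0.0]
finger_gap: 93.7
finger_force: 0.0
clock: 17.32
eef_pos: [416.3, 295.2, 269.9]
eef_rot: [-3.141, -0.003, 0.311]
wrist_force: [0.4, -0.2, 0.1]
finger_gap: 94.0
finger_force: 0.0
clock: 17.73
eef_pos: [406.7, 373.1, 227.5]
eef_rot: [3.141, 0.002, 0.312]
wrist_force: [0.2, -0.6, -0.4]
finger_gap: 93.8
finger_force: 0.0
clock: 18.15
eef_pos: [407.7, 372.7, 229.6]
eef_rot: [-3.141, -0.001, 0.31]
wrist_force: [-0.8, -0.5, -0.2]
finger_gap: 94.2
finger_force: 0.0
[407.68682689 372.65195094 229.56219444] [-3.14129056e+00 -8.20223102e-04  3.09500588e-01] [[481.5 419.4  86.9  48.   17.8 258.1 110.3]]
[[590.4 -29.5  98.9  57.3  -1.1 261.2 216.9]]
```

View pics/t7.png

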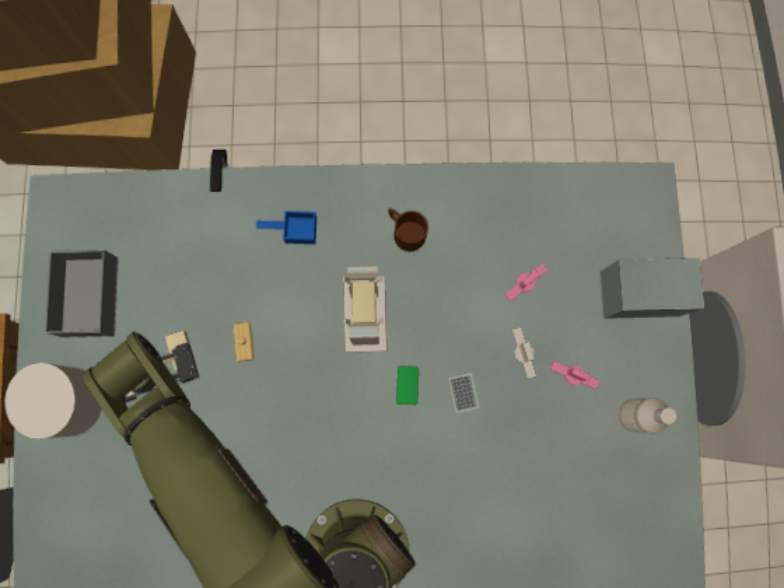

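The top view shows the bars piled in the feeder at (363,302). The bystanders are unmoved, bar C is under the gripper at (178,340), and no other cream bars are left. I pick C.

```bash
python3 -m inch '[{"gripper":1,"dx":0.03,"dy":0.02,"dz":-0.01,"wx":0,"wy":0,"wz":0},{"gripper":1,"dx":0.06,"dy":0.04,"dz":-0.03,"wx":0,"wy":0,"wz":0},{"gripper":1,"dx":0.0735,"dy":0.0463,"dz":-0.065,"wx":0,"wy":0,"wz":0},{"gripper":1,"dx":0.0735,"dy":0.0463,"dz":-0.1,"wx":0,"wy":0,"wz":0},{"gripper":1,"dx":0.0735,"dy":0.0463,"dz":-0.14,"wx":0,"wy":0,"wz":0}]'
python3 -m inch '[{"gripper":1,"dx":0,"dy":0,"dz":-0.02,"wx":0,"wy":0,"wz":0},{"gripper":1,"dx":0,"dy":0,"dz":-0.045,"wx":0,"wy":0,"wz":0},{"gripper":1,"dx":0,"dy":0,"dz":-0.07,"wx":0,"wy":0,"wz":0},{"gripper":1,"dx":0,"dy":0,"dz":-0.083,"wx":0,"wy":0,"wz":0},{"gripper":1,"dx":0,"dy":0,"dz":-0.083,"wx":0,"wy":0,"wz":0}]'
python3 -m inch '[{"gripper":0.4,"dx":0,"dy":0,"dz":0,"wx":0,"wy":0,"wz":0},{"gripper":0.4,"dx":0,"dy":0,"dz":0,"wx":0,"wy":0,"wz":0},{"gripper":0.4,"dx":0,"dy":0,"dz":0,"wx":0,"wy":0,"wz":0},{"gripper":0.4,"dx":0,"dy":0,"dz":0,"wx":0,"wy":0,"wz":0},{"gripper":0.4,"dx":0,"dy":0,"dz":0,"wx":0,"wy":0,"wz":0}]'
python3 -m inch '[{"gripper":0.4,"dx":0,"dy":0,"dz":0,"wx":0,"wy":0,"wz":0},{"gripper":0.4,"dx":0,"dy":0,"dz":0,"wx":0,"wy":0,"wz":0},{"gripper":0.4,"dx":0,"dy":0,"dz":0,"wx":0,"wy":0,"wz":0},{"gripper":0.4,"dx":0,"dy":0,"dz":0,"wx":0,"wy":0,"wz":0},{"gripper":0.4,"dx":0,"dy":0,"dz":0,"wx":0,"wy":0,"wz":0}]'
```

```text
clock: 18.67
eef_pos: [481.7, 419.5, 87.8]
eef_rot: [-3.141, -0.001, 0.31]
wrist_force: [0.9, 1.0, -0.4]
finger_gap: 94.2
finger_force: 0.0
clock: 19.08
eef_pos: [479.7, 418.3, 3.0]
eef_rot: [3.14, 0.005, 0.31]
wrist_force: [-1.0, -0.5, 0.1]
finger_gap: 93.8
finger_force: 0.0
clock: 19.5
eef_pos: [481.2, 419.5, 6.9]
eef_rot: [-3.141, -0.001, 0.31]
wrist_force: [0.3, -0.5, -0.2]
finger_gap: 64.0
finger_force: 0.0
clock: 19.92
eef_pos: [481.0, 419.3, 6.2]
eef_rot: [-3.142, -0.0, 0.31]
wrist_force: [-0.6, -1.1, 4.8]
finger_gap: 49.6
finger_force: 30.0
```

```bash
python3 -m inch '[{"gripper":0.4,"dx":0,"dy":0,"dz":0.035,"wx":0,"wy":0,"wz":0},{"gripper":0.4,"dx":0,"dy":0,"dz":0.07,"wx":0,"wy":0,"wz":0},{"gripper":0.4,"dx":0,"dy":0,"dz":0.11,"wx":0,"wy":0,"wz":0},{"gripper":0.4,"dx":0,"dy":0,"dz":0.15,"wx":0,"wy":0,"wz":0},{"gripper":0.4,"dx":0,"dy":0,"dz":0.19,"wx":0,"wy":0,"wz":0}]'
python3 -m inch '[{"gripper":0.4,"dx":0.01,"dy":-0.02,"dz":0.03,"wx":0,"wy":0,"wz":-4},{"gripper":0.4,"dx":0.02,"dy":-0.05,"dz":0.055,"wx":0,"wy":0,"wz":-8},{"gripper":0.4,"dx":0.03,"dy":-0.08,"dz":0.08,"wx":0,"wy":0,"wz":-12},{"gripper":0.4,"dx":0.035,"dy":-0.11,"dz":0.095,"wx":0,"wy":0,"wz":-16},{"gripper":0.4,"dx":0.04,"dy":-0.145,"dz":0.095,"wx":0,"wy":0,"wz":-17.4}]'
python3 -m inch '[{"gripper":0.4,"dx":0.01,"dy":-0.04,"dz":0,"wx":0,"wy":0,"wz":0},{"gripper":0.4,"dx":0.02,"dy":-0.08,"dz":0,"wx":0,"wy":0,"wz":0},{"gripper":0.4,"dx":0.03,"dy":-0.12,"dz":0,"wx":0,"wy":0,"wz":0},{"gripper":0.4,"dx":0.04,"dy":-0.155,"dz":0,"wx":0,"wy":0,"wz":0},{"gripper":0.4,"dx":0.0425,"dy":-0.19,"dz":0,"wx":0,"wy":0,"wz":0}]'
python3 -m inch '[{"gripper":0.4,"dx":0,"dy":-0.04,"dz":0,"wx":0,"wy":0,"wz":0},{"gripper":0.4,"dx":0,"dy":-0.08,"dz":0,"wx":0,"wy":0,"wz":0},{"gripper":0.4,"dx":0,"dy":-0.105,"dz":0,"wx":0,"wy":0,"wz":0},{"gripper":0.4,"dx":0,"dy":-0.115,"dz":0,"wx":0,"wy":0,"wz":0},{"gripper":0.4,"dx":0,"dy":-0.115,"dz":0,"wx":0,"wy":0,"wz":0}]'
python3 -m inch '[{"gripper":0.4,"dx":0,"dy":0,"dz":0,"wx":0,"wy":0,"wz":0},{"gripper":0.4,"dx":0,"dy":0,"dz":0,"wx":0,"wy":0,"wz":0},{"gripper":0.4,"dx":0,"dy":0,"dz":0,"wx":0,"wy":0,"wz":0},{"gripper":0.4,"dx":0,"dy":0,"dz":0,"wx":0,"wy":0,"wz":0},{"gripper":0.4,"dx":0,"dy":0,"dz":0,"wx":0,"wy":0,"wz":0}]'
```

```text
clock: 20.33
eef_pos: [480.5, 419.0, 197.6]
eef_rot: [3.142, 0.001, 0.31]
wrist_force: [-0.0, 0.1, -0.7]
finger_gap: 49.9
finger_force: 30.0
clock: 20.75
eef_pos: [521.7, 273.7, 294.3]
eef_rot: [-3.139, -0.004, 0.003]
wrist_force: [-0.1, -0.7, -0.7]
finger_gap: 50.0
finger_force: 30.0
clock: 21.17
eef_pos: [563.9, 82.2, 290.5]
eef_rot: [3.142, 0.0, 0.006]
wrist_force: [0.1, -0.9, -0.5]
finger_gap: 50.2
finger_force: 30.0
clock: 21.58
eef_pos: [563.3, -32.3, 290.7]
eef_rot: [-3.142, 0.0, 0.004]
wrist_force: [-0.5, 0.3, -1.2]
finger_gap: 49.7
finger_force: 30.0
clock: 22.0
eef_pos: [563.5, -29.8, 290.9]
eef_rot: [-3.142, -0.0, 0.008]
wrist_force: [-0.9, -0.1, -1.4]
finger_gap: 49.8
finger_force: 30.0
```

```bash
python3 -m inch '[{"gripper":0.4,"dx":0,"dy":-0.001,"dz":-0.01,"wx":0,"wy":0,"wz":0},{"gripper":0.4,"dx":0,"dy":-0.001,"dz":-0.02,"wx":0,"wy":0,"wz":0},{"gripper":0.4,"dx":0,"dy":-0.001,"dz":-0.03,"wx":0,"wy":0,"wz":0},{"gripper":0.4,"dx":0,"dy":-0.001,"dz":-0.040,"wx":0,"wy":0,"wz":0},{"gripper":0.4,"dx":0,"dy":-0.001,"dz":-0.050,"wx":0,"wy":0,"wz":0}]'
python3 -m inch '[{"gripper":0.4,"dx":0,"dy":0,"dz":-0.007,"wx":0,"wy":0,"wz":0},{"gripper":0.4,"dx":0,"dy":0,"dz":-0.014,"wx":0,"wy":0,"wz":0},{"gripper":0.4,"dx":0,"dy":0,"dz":-0.021,"wx":0,"wy":0,"wz":0},{"gripper":0.4,"dx":0,"dy":0,"dz":-0.028,"wx":0,"wy":0,"wz":0},{"gripper":0.4,"dx":0,"dy":0,"dz":-0.035,"wx":0,"wy":0,"wz":0}]'
python3 -m inch '[{"gripper":0.4,"dx":0,"dy":0,"dz":-0.007,"wx":0,"wy":0,"wz":0},{"gripper":0.4,"dx":0,"dy":0,"dz":-0.014,"wx":0,"wy":0,"wz":0},{"gripper":0.4,"dx":0,"dy":0,"dz":-0.021,"wx":0,"wy":0,"wz":0},{"gripper":0.4,"dx":0,"dy":0,"dz":-0.028,"wx":0,"wy":0,"wz":0},{"gripper":0.4,"dx":0,"dy":0,"dz":-0.035,"wx":0,"wy":0,"wz":0}]'
python3 -m inch '[{"gripper":0.4,"dx":0,"dy":0,"dz":0,"wx":0,"wy":0,"wz":0},{"gripper":0.75,"dx":0,"dy":0,"dz":0,"wx":0,"wy":0,"wz":0},{"gripper":0.75,"dx":0,"dy":0,"dz":0,"wx":0,"wy":0,"wz":0},{"gripper":0.75,"dx":0,"dy":0,"dz":0,"wx":0,"wy":0,"wz":0},{"gripper":0.75,"dx":0,"dy":0,"dz":0,"wx":0,"wy":0,"wz":0}]'
python3 -m inch '[{"gripper":0.75,"dx":0,"dy":0,"dz":0.03,"wx":0,"wy":0,"wz":0},{"gripper":0.75,"dx":0,"dy":0,"dz":0.06,"wx":0,"wy":0,"wz":0},{"gripper":0.75,"dx":0,"dy":0,"dz":0.09,"wx":0,"wy":0,"wz":0},{"gripper":0.75,"dx":0,"dy":0,"dz":0.125,"wx":0,"wy":0,"wz":0},{"gripper":0.75,"dx":0,"dy":0,"dz":0.15,"wx":0,"wy":0,"wz":0}]'
```

```text
clock: 22.42
eef_pos: [563.2, -31.7, 239.5]
eef_rot: [-3.142, 0.001, 0.006]
wrist_force: [0.8, -0.4, -0.8]
finger_gap: 49.7
finger_force: 30.0
clock: 22.83
eef_pos: [563.5, -31.7, 205.4]
eef_rot: [3.142, -0.0, 0.006]
wrist_force: [0.0, -0.1, 4.7]
finger_gap: 49.4
finger_force: 30.0
clock: 23.25
eef_pos: [563.6, -31.7, 171.3]
eef_rot: [3.141, -0.001, 0.006]
wrist_force: [-2.6, -0.1, 8.5]
finger_gap: 49.5
finger_force: 30.0
clock: 23.67
eef_pos: [563.5, -31.7, 171.0]
eef_rot: [-3.142, -0.0, 0.006]
wrist_force: [0.1, -0.3, 0.9]
finger_gap: 69.8
finger_force: 0.0
clock: 24.08
eef_pos: [563.5, -31.7, 324.1]
eef_rot: [3.141, -0.003, 0.007]
wrist_force: [0.4, 0.6, 1.0]
finger_gap: 70.6
finger_force: 0.0
```

```bash
python3 -m inch '[{"gripper":1,"dx":-0.02,"dy":-0.035,"dz":0,"wx":0,"wy":0,"wz":4},{"gripper":1,"dx":-0.04,"dy":-0.07,"dz":0,"wx":0,"wy":0,"wz":8},{"gripper":1,"dx":-0.06,"dy":-0.1,"dz":0,"wx":0,"wy":0,"wz":12},{"gripper":1,"dx":-0.08,"dy":-0.135,"dz":0,"wx":0,"wy":0,"wz":15.5},{"gripper":1,"dx":-0.095,"dy":-0.17,"dz":0,"wx":0,"wy":0,"wz":15.5}]'
python3 -m inch '[{"gripper":1,"dx":-0.02,"dy":-0.035,"dz":0,"wx":0,"wy":0,"wz":0},{"gripper":1,"dx":-0.035,"dy":-0.07,"dz":-0.01,"wx":0,"wy":0,"wz":0},{"gripper":1,"dx":-0.05,"dy":-0.1,"dz":-0.02,"wx":0,"wy":0,"wz":0},{"gripper":1,"dx":-0.065,"dy":-0.135,"dz":-0.03,"wx":0,"wy":0,"wz":0},{"gripper":1,"dx":-0.08,"dy":-0.165,"dz":-0.04,"wx":0,"wy":0,"wz":0}]'
python3 -m inch '[{"gripper":1,"dx":-0.003,"dy":-0.03,"dz":-0.01,"wx":0,"wy":0,"wz":0},{"gripper":1,"dx":-0.003,"dy":-0.06,"dz":-0.03,"wx":0,"wy":0,"wz":0},{"gripper":1,"dx":-0.003,"dy":-0.073,"dz":-0.05,"wx":0,"wy":0,"wz":0},{"gripper":1,"dx":-0.003,"dy":-0.073,"dz":-0.05,"wx":0,"wy":0,"wz":0},{"gripper":1,"dx":-0.003,"dy":-0.073,"dz":-0.05,"wx":0,"wy":0,"wz":0}]'
python3 - <<'E'
from h import *
i,s=cam("wrist");print(s["eef_pos"],s["eef_rot"])
np.save("s8.npy",np.r_[s["eef_pos"],s["eef_rot"]])
t,_=cam("top")
cv2.imwrite("pics/w8.png",i[:240])
cv2.imwrite("pics/m8.png",np.vstack([cv2.resize(i[0:200,160:420],(728,360*0+400)),cv2.resize(t[185:255,235:370],(728,190*0+200))]))
K,D,R,tt=ext("wrist",s);print(-R.T@tt)
E
```

```text
clock: 24.5
eef_pos: [466.9, -202.9, 321.4]
eef_rot: [3.141, -0.0, 0.282]
wrist_force: [0.7, 0.3, 0.8]
finger_gap: 93.8
finger_force: 0.0
clock: 24.92
eef_pos: [387.2, -368.5, 280.6]
eef_rot: [3.141, -0.0, 0.277]
wrist_force: [0.6, -0.5, -0.7]
finger_gap: 94.2
finger_force: 0.0
clock: 25.33
eef_pos: [385.1, -439.5, 230.3]
eef_rot: [-3.14, 0.001, 0.276]
wrist_force: [1.2, 0.4, 0.4]
finger_gap: 93.7
finger_force: 0.0
[ 385.1160257  -439.4920884   230.29817333] [-3.13955546e+00  7.08571909e-04  2.76264396e-01]
[ 460.57546561 -418.26361533  409.98193422]
```

View pics/m8.png

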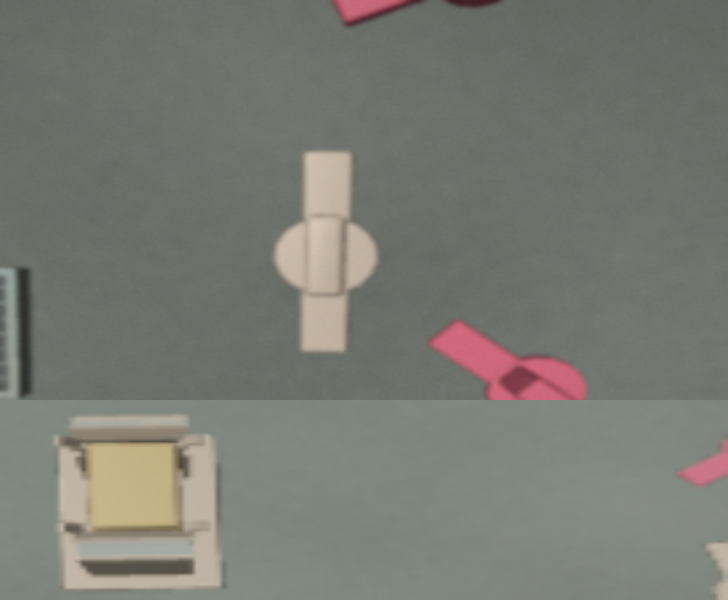

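The upper part shows the white cap with its blade top at (325,256), alone, with the pink one at (535,380). The lower part shows the bar lying flat in the feeder. I compute the cap pose.

Run:
```python
from h import *
a=np.load("s8.npy");s=dict(eef_pos=a[:3],eef_rot=a[3:])
f=lambda c:np.array(c)/[2.8,2.]+[160,0]
for z,q in((10,[[304,152],[351,152],[301,351],[347,351]]),(62,[[308,216],[345,217],[307,295],[342,295]]),(12,[[274,257],[378,257]])):
    p=px2w("wrist",f(q),z,s);print(p.round(1),p.mean(0).round(1))
    if len(p)>2: v=p[0]+p[1]-p[2]-p[3];print("yaw",np.degrees(np.arctan2(v[1],v[0])),np.linalg.norm(v)/2)
```

```text
[[ 516.2 -389.4   10. ]
 [ 521.8 -409.2   10. ]
 [ 397.6 -420.2   10. ]
 [ 403.6 -441.4   10. ]] [ 459.8 -415.    10. ]
yaw 14.912523643514485 122.52406464769021
[[ 478.4 -403.1   62. ]
 [ 481.8 -417.2   62. ]
 [ 437.4 -413.9   62. ]
 [ 441.2 -427.6   62. ]] [ 459.7 -415.4   62. ]
yaw 14.570623446517333 42.16452702110481
[[ 452.9 -392.5   12. ]
 [ 465.8 -438.2   12. ]] [ 459.3 -415.4   12. ]
```

```bash
python3 -m inch '[{"gripper":0.6,"dx":0.03,"dy":0.01,"dz":-0.01,"wx":0,"wy":0,"wz":-1},{"gripper":0.6,"dx":0.06,"dy":0.02,"dz":-0.03,"wx":0,"wy":0,"wz":-1},{"gripper":0.6,"dx":0.0746,"dy":0.0242,"dz":-0.05,"wx":0,"wy":0,"wz":-1},{"gripper":0.6,"dx":0.0746,"dy":0.0242,"dz":-0.085,"wx":0,"wy":0,"wz":-1},{"gripper":0.6,"dx":0.0746,"dy":0.0242,"dz":-0.115,"wx":0,"wy":0,"wz":-1}]'
python3 -m inch '[{"gripper":0.6,"dx":0,"dy":0,"dz":-0.02,"wx":0,"wy":0,"wz":0},{"gripper":0.6,"dx":0,"dy":0,"dz":-0.04,"wx":0,"wy":0,"wz":0},{"gripper":0.6,"dx":0,"dy":0,"dz":-0.06,"wx":0,"wy":0,"wz":0},{"gripper":0.6,"dx":0,"dy":0,"dz":-0.08,"wx":0,"wy":0,"wz":0},{"gripper":0.6,"dx":0,"dy":0,"dz":-0.085,"wx":0,"wy":0,"wz":0}]'
python3 -m inch '[{"gripper":0.6,"dx":0,"dy":0,"dz":0,"wx":0,"wy":0,"wz":0},{"gripper":0.1,"dx":0,"dy":0,"dz":0,"wx":0,"wy":0,"wz":0},{"gripper":0.1,"dx":0,"dy":0,"dz":0,"wx":0,"wy":0,"wz":0},{"gripper":0.1,"dx":0,"dy":0,"dz":0,"wx":0,"wy":0,"wz":0},{"gripper":0.1,"dx":0,"dy":0,"dz":0,"wx":0,"wy":0,"wz":0}]' 50
python3 -m inch '[{"gripper":0.1,"dx":0,"dy":0,"dz":0,"wx":0,"wy":0,"wz":0},{"gripper":0.1,"dx":0,"dy":0,"dz":0,"wx":0,"wy":0,"wz":0},{"gripper":0.1,"dx":0,"dy":0,"dz":0,"wx":0,"wy":0,"wz":0},{"gripper":0.1,"dx":0,"dy":0,"dz":0,"wx":0,"wy":0,"wz":0},{"gripper":0.1,"dx":0,"dy":0,"dz":0,"wx":0,"wy":0,"wz":0}]'
```

```text
clock: 25.85
eef_pos: [461.7, -414.2, 116.5]
eef_rot: [3.139, -0.002, 0.262]
wrist_force: [-0.2, 0.5, -0.7]
finger_gap: 64.1
finger_force: 0.0
clock: 26.27
eef_pos: [460.0, -414.1, 29.7]
eef_rot: [-3.14, 0.001, 0.261]
wrist_force: [-0.3, 0.6, -1.1]
finger_gap: 56.8
finger_force: 0.0
clock: 26.68
eef_pos: [460.4, -415.8, 32.1]
eef_rot: [3.14, -0.001, 0.26]
wrist_force: [0.7, -0.2, -0.2]
finger_gap: 32.9
finger_force: 0.0
clock: 27.1
eef_pos: [460.1, -415.6, 31.2]
eef_rot: [3.141, -0.0, 0.26]
wrist_force: [-0.6, 0.5, 2.7]
finger_gap: 15.8
finger_force: 50.0
```

```bash
python3 -m inch '[{"gripper":0.1,"dx":0,"dy":0,"dz":0.04,"wx":0,"wy":0,"wz":0},{"gripper":0.1,"dx":0,"dy":0,"dz":0.08,"wx":0,"wy":0,"wz":0},{"gripper":0.1,"dx":0,"dy":0,"dz":0.12,"wx":0,"wy":0,"wz":5},{"gripper":0.1,"dx":0,"dy":0,"dz":0.16,"wx":0,"wy":0,"wz":10},{"gripper":0.1,"dx":0,"dy":0,"dz":0.2,"wx":0,"wy":0,"wz":15}]'
python3 -m inch '[{"gripper":0.1,"dx":0.01,"dy":0.02,"dz":0.025,"wx":0,"wy":0,"wz":6},{"gripper":0.1,"dx":0.02,"dy":0.04,"dz":0.05,"wx":0,"wy":0,"wz":12},{"gripper":0.1,"dx":0.03,"dy":0.07,"dz":0.07,"wx":0,"wy":0,"wz":18},{"gripper":0.1,"dx":0.04,"dy":0.1,"dz":0.08,"wx":0,"wy":0,"wz":24},{"gripper":0.1,"dx":0.05,"dy":0.13,"dz":0.08,"wx":0,"wy":0,"wz":30}]'
python3 -m inch '[{"gripper":0.1,"dx":0.01,"dy":0.035,"dz":0,"wx":0,"wy":0,"wz":6},{"gripper":0.1,"dx":0.02,"dy":0.07,"dz":0,"wx":0,"wy":0,"wz":12},{"gripper":0.1,"dx":0.03,"dy":0.105,"dz":0,"wx":0,"wy":0,"wz":18},{"gripper":0.1,"dx":0.04,"dy":0.14,"dz":0,"wx":0,"wy":0,"wz":24},{"gripper":0.1,"dx":0.05,"dy":0.175,"dz":0,"wx":0,"wy":0,"wz":30}]'
python3 -m inch '[{"gripper":0.1,"dx":0.0034,"dy":0.035,"dz":0,"wx":0,"wy":0,"wz":0},{"gripper":0.1,"dx":0.0034,"dy":0.06,"dz":0,"wx":0,"wy":0,"wz":0},{"gripper":0.1,"dx":0.0034,"dy":0.075,"dz":0,"wx":0,"wy":0,"wz":0},{"gripper":0.1,"dx":0.0034,"dy":0.08,"dz":0,"wx":0,"wy":0,"wz":0},{"gripper":0.1,"dx":0.0034,"dy":0.08,"dz":0,"wx":0,"wy":0,"wz":0}]'
python3 -m inch '[{"gripper":0.1,"dx":0,"dy":0,"dz":0,"wx":0,"wy":0,"wz":0},{"gripper":0.1,"dx":0,"dy":0,"dz":0,"wx":0,"wy":0,"wz":0},{"gripper":0.1,"dx":0,"dy":0,"dz":0,"wx":0,"wy":0,"wz":0},{"gripper":0.1,"dx":0,"dy":0,"dz":0,"wx":0,"wy":0,"wz":0},{"gripper":0.1,"dx":0,"dy":0,"dz":0,"wx":0,"wy":0,"wz":0}]'
```

```text
clock: 27.52
eef_pos: [459.7, -415.2, 232.8]
eef_rot: [-3.141, 0.0, 0.526]
wrist_force: [0.7, -0.4, -0.6]
finger_gap: 15.5
finger_force: 50.0
clock: 27.93
eef_pos: [510.6, -284.5, 313.5]
eef_rot: [3.138, 0.0, 1.05]
wrist_force: [0.2, -0.2, -1.2]
finger_gap: 15.8
finger_force: 50.0
clock: 28.35
eef_pos: [560.1, -108.7, 310.8]
eef_rot: [-3.141, -0.0, 1.574]
wrist_force: [0.2, -0.8, -0.9]
finger_gap: 15.8
finger_force: 50.0
clock: 28.77
eef_pos: [563.4, -29.8, 310.8]
eef_rot: [-3.141, 0.0, 1.57]
wrist_force: [0.6, 0.1, -0.3]
finger_gap: 15.7
finger_force: 50.0
clock: 29.18
eef_pos: [563.4, -31.1, 310.9]
eef_rot: [-3.142, -0.0, 1.568]
wrist_force: [-0.4, -0.1, -1.1]
finger_gap: 15.6
finger_force: 50.0
```

Over the feeder at (563.4,-31.1), arms crosswise. A quick look before I press.

Run:
```python
from h import *
i,s=cam("scene");j,_=cam("top")
cv2.imwrite("pics/s9.png",np.hstack([cv2.resize(i[110:270,200:340],(420,480)),cv2.resize(j[170:270,220:300],(380,480))]))
```

```text
(no output)
```

View pics/s9.png

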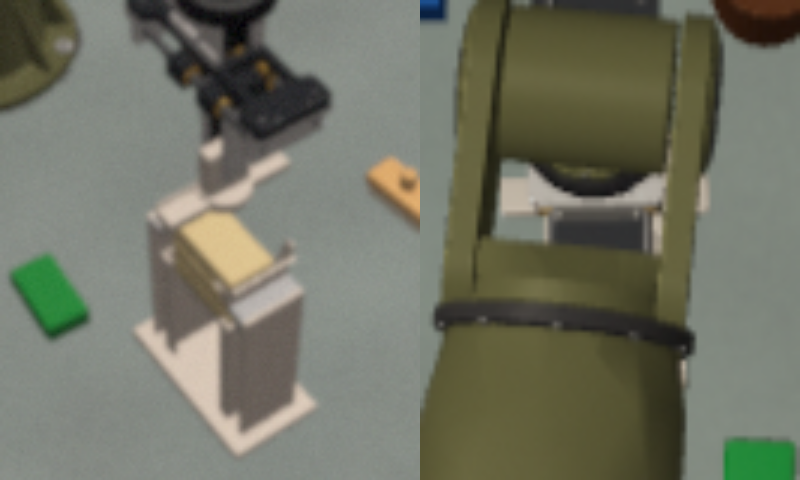

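The scene view shows the cap level in the grip at (235,180), above a flat pile at (230,245). I press down.

```bash
python3 -m inch '[{"gripper":0.1,"dx":0,"dy":0,"dz":-0.012,"wx":0,"wy":0,"wz":0},{"gripper":0.1,"dx":0,"dy":0,"dz":-0.024,"wx":0,"wy":0,"wz":0},{"gripper":0.1,"dx":0,"dy":0,"dz":-0.036,"wx":0,"wy":0,"wz":0},{"gripper":0.1,"dx":0,"dy":0,"dz":-0.048,"wx":0,"wy":0,"wz":0},{"gripper":0.1,"dx":0,"dy":0,"dz":-0.058,"wx":0,"wy":0,"wz":0}]'
python3 -m inch '[{"gripper":0.1,"dx":0,"dy":0,"dz":-0.006,"wx":0,"wy":0,"wz":0},{"gripper":0.1,"dx":0,"dy":0,"dz":-0.012,"wx":0,"wy":0,"wz":0},{"gripper":0.1,"dx":0,"dy":0,"dz":-0.018,"wx":0,"wy":0,"wz":0},{"gripper":0.1,"dx":0,"dy":0,"dz":-0.024,"wx":0,"wy":0,"wz":0},{"gripper":0.1,"dx":0,"dy":0,"dz":-0.03,"wx":0,"wy":0,"wz":0}]'
python3 -m inch '[{"gripper":0.1,"dx":0,"dy":0,"dz":-0.006,"wx":0,"wy":0,"wz":0},{"gripper":0.1,"dx":0,"dy":0,"dz":-0.012,"wx":0,"wy":0,"wz":0},{"gripper":0.1,"dx":0,"dy":0,"dz":-0.018,"wx":0,"wy":0,"wz":0},{"gripper":0.1,"dx":0,"dy":0,"dz":-0.021,"wx":0,"wy":0,"wz":0},{"gripper":0.1,"dx":0,"dy":0,"dz":-0.021,"wx":0,"wy":0,"wz":0}]'
```

```text
clock: 29.7
eef_pos: [563.3, -30.6, 252.0]
eef_rot: [-3.141, -0.0, 1.568]
wrist_force: [0.7, 0.4, -1.6]
finger_gap: 15.5
finger_force: 50.0
clock: 30.12
eef_pos: [563.5, -30.6, 223.7]
eef_rot: [3.141, 0.0, 1.569]
wrist_force: [-5.0, 1.1, 6.4]
finger_gap: 15.9
finger_force: 50.0
clock: 30.53
eef_pos: [563.4, -30.6, 202.2]
eef_rot: [3.141, 0.0, 1.569]
wrist_force: [-2.0, -0.9, 2.7]
finger_gap: 15.6
finger_force: 50.0
```

```bash
python3 -m inch '[{"gripper":0.1,"dx":0,"dy":0,"dz":0,"wx":0,"wy":0,"wz":-6},{"gripper":0.1,"dx":0,"dy":0,"dz":0,"wx":0,"wy":0,"wz":-12},{"gripper":0.1,"dx":0,"dy":0,"dz":0,"wx":0,"wy":0,"wz":-18},{"gripper":0.1,"dx":0,"dy":0,"dz":0,"wx":0,"wy":0,"wz":-24},{"gripper":0.1,"dx":0,"dy":0,"dz":0,"wx":0,"wy":0,"wz":-30}]'
python3 -m inch '[{"gripper":0.1,"dx":0,"dy":0,"dz":0,"wx":0,"wy":0,"wz":-6},{"gripper":0.1,"dx":0,"dy":0,"dz":0,"wx":0,"wy":0,"wz":-12},{"gripper":0.1,"dx":0,"dy":0,"dz":0,"wx":0,"wy":0,"wz":-18},{"gripper":0.1,"dx":0,"dy":0,"dz":0,"wx":0,"wy":0,"wz":-24},{"gripper":0.1,"dx":0,"dy":0,"dz":0,"wx":0,"wy":0,"wz":-30}]'
python3 -m inch '[{"gripper":0.1,"dx":0,"dy":0,"dz":0,"wx":0,"wy":0,"wz":-5},{"gripper":0.1,"dx":0,"dy":0,"dz":0,"wx":0,"wy":0,"wz":-10},{"gripper":0.1,"dx":0,"dy":0,"dz":0,"wx":0,"wy":0,"wz":-15},{"gripper":0.1,"dx":0,"dy":0,"dz":0,"wx":0,"wy":0,"wz":-20},{"gripper":0.1,"dx":0,"dy":0,"dz":0,"wx":0,"wy":0,"wz":-20}]'
python3 - <<'E'
from cell import manip
print(manip.read_state()["moment"])
E
```

```text
clock: 30.95
eef_pos: [563.8, -30.7, 202.7]
eef_rot: [3.14, -0.0, 1.04]
wrist_force: [0.0, -0.9, 3.3]
finger_gap: 15.6
finger_force: 50.0
clock: 31.37
eef_pos: [563.8, -30.7, 202.7]
eef_rot: [3.141, -0.001, 0.516]
wrist_force: [0.1, -0.2, 2.3]
finger_gap: 15.7
finger_force: 50.0
clock: 31.78
eef_pos: [563.8, -30.6, 202.7]
eef_rot: [3.141, -0.002, 0.168]
wrist_force: [0.5, -1.2, 3.5]
finger_gap: 16.0
finger_force: 50.0
[-0.00560969  0.05803108 -0.0704179 ]
```

```bash
python3 -m inch '[{"gripper":0.1,"dx":0,"dy":0,"dz":0,"wx":0,"wy":0,"wz":-3},{"gripper":0.1,"dx":0,"dy":0,"dz":0,"wx":0,"wy":0,"wz":-6},{"gripper":0.1,"dx":0,"dy":0,"dz":0,"wx":0,"wy":0,"wz":-8},{"gripper":0.1,"dx":0,"dy":0,"dz":0,"wx":0,"wy":0,"wz":-10},{"gripper":0.1,"dx":0,"dy":0,"dz":0,"wx":0,"wy":0,"wz":-10.5}]'
python3 - <<'E'
from h import *
print(manip.read_state()["moment"])
i,s=cam("scene");cv2.imwrite("pics/s10.png",cv2.resize(i[130:270,210:340],(650,600),interpolation=cv2.INTER_CUBIC))
E
```

```text
clock: 32.2
eef_pos: [563.8, -30.6, 202.7]
eef_rot: [3.141, -0.002, -0.01]
wrist_force: [-0.2, -0.7, 4.8]
finger_gap: 15.8
finger_force: 50.0
[0.01865147 0.04331863 0.07066366]
```

View pics/s10.png

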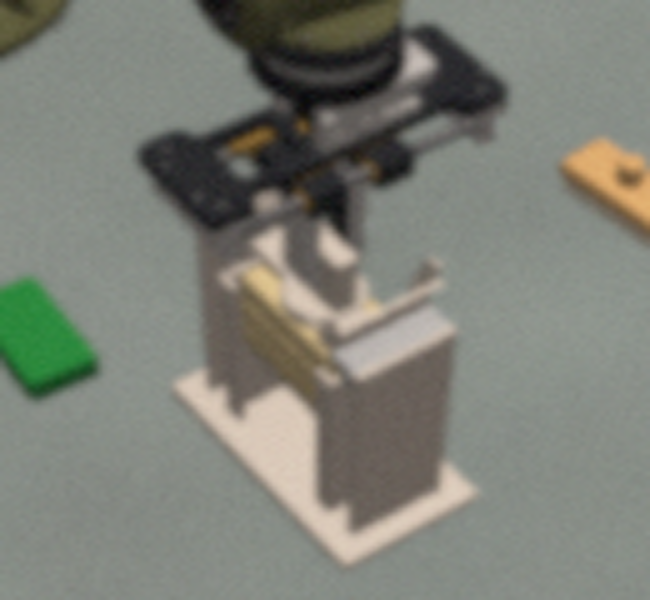

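The cap sits in the feeder with its arms along x, under the lips. I let it rise 8 mm behind the teeth, then release and lift.

```bash
python3 -m inch '[{"gripper":0.1,"dx":0,"dy":0,"dz":0.003,"wx":0,"wy":0,"wz":0},{"gripper":0.1,"dx":0,"dy":0,"dz":0.006,"wx":0,"wy":0,"wz":0},{"gripper":0.1,"dx":0,"dy":0,"dz":0.008,"wx":0,"wy":0,"wz":0},{"gripper":0.1,"dx":0,"dy":0,"dz":0.008,"wx":0,"wy":0,"wz":0},{"gripper":0.1,"dx":0,"dy":0,"dz":0.008,"wx":0,"wy":0,"wz":0}]'
python3 -m inch '[{"gripper":0.5,"dx":0,"dy":0,"dz":0,"wx":0,"wy":0,"wz":0},{"gripper":0.5,"dx":0,"dy":0,"dz":0,"wx":0,"wy":0,"wz":0},{"gripper":0.5,"dx":0,"dy":0,"dz":0,"wx":0,"wy":0,"wz":0},{"gripper":0.5,"dx":0,"dy":0,"dz":0,"wx":0,"wy":0,"wz":0},{"gripper":0.5,"dx":0,"dy":0,"dz":0,"wx":0,"wy":0,"wz":0}]'
python3 -m inch '[{"gripper":0.5,"dx":0,"dy":0,"dz":0.02,"wx":0,"wy":0,"wz":0},{"gripper":0.5,"dx":0,"dy":0,"dz":0.05,"wx":0,"wy":0,"wz":0},{"gripper":0.5,"dx":0,"dy":0,"dz":0.085,"wx":0,"wy":0,"wz":0},{"gripper":0.5,"dx":0,"dy":0,"dz":0.12,"wx":0,"wy":0,"wz":0},{"gripper":0.5,"dx":0,"dy":0,"dz":0.15,"wx":0,"wy":0,"wz":0}]'
python3 -m inch '[{"gripper":0.5,"dx":-0.04,"dy":0,"dz":0,"wx":0,"wy":0,"wz":0},{"gripper":0.5,"dx":-0.08,"dy":0,"dz":0,"wx":0,"wy":0,"wz":0},{"gripper":0.5,"dx":-0.11,"dy":0,"dz":0,"wx":0,"wy":0,"wz":0},{"gripper":0.5,"dx":-0.12,"dy":0,"dz":0,"wx":0,"wy":0,"wz":0},{"gripper":0.5,"dx":-0.12,"dy":0,"dz":0,"wx":0,"wy":0,"wz":0}]'
python3 - <<'E'
from h import *
i,s=cam("wrist");cv2.imwrite("pics/w11.png",cv2.resize(i[0:200,170:400],(690,600),interpolation=cv2.INTER_CUBIC))
np.save("s11.npy",np.r_[s["eef_pos"],s["eef_rot"]])
E
```

```text
clock: 32.67
eef_pos: [563.7, -30.5, 210.8]
eef_rot: [3.141, -0.001, -0.01]
wrist_force: [0.4, -0.4, 7.5]
finger_gap: 15.6
finger_force: 50.0
clock: 33.08
eef_pos: [563.3, -30.5, 209.7]
eef_rot: [-3.142, 0.001, -0.011]
wrist_force: [-0.1, 1.1, -0.0]
finger_gap: 45.4
finger_force: 0.0
clock: 33.5
eef_pos: [563.2, -30.5, 362.4]
eef_rot: [3.142, -0.001, -0.011]
wrist_force: [1.0, -0.1, -0.2]
finger_gap: 47.2
finger_force: 0.0
clock: 33.92
eef_pos: [442.2, -30.5, 361.0]
eef_rot: [3.141, -0.002, -0.011]
wrist_force: [0.4, 0.6, 0.2]
finger_gap: 46.9
finger_force: 0.0
```

View pics/w11.png

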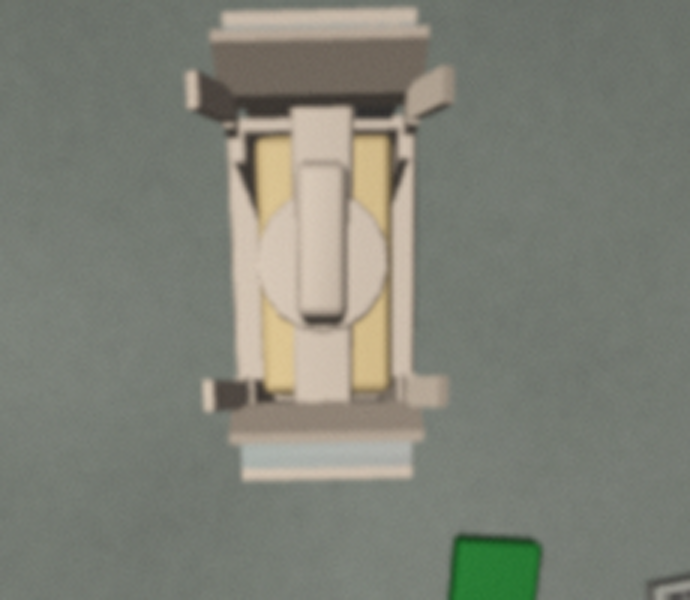

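The close view shows the cap's arms along the feeder's x, under both lips. The blade is at (323,240), the disc is centred at (322,262), the bars lie flat below, and the gripper is clear. I hand in.

Run:
```python
from cell import manip
print(manip.sign_off())
```

```text
the job is handed in; nothing more can be done
None
```

I loaded all three soap bars flat in the feeder, turned the cap home under both lips, let go, and handed the job in at about 34 s; sign-off returned no verdict, and I judged the cap's height and click from the tool height and the last image.

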